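# Hang the coffee scoop on its bent rail

## Task

Put the coffee scoop away on its hanging rail: thread its eye onto the rod's free end, slide it round both bends and press it snugly home against the clamp collar near the upright with a light but definite push, then let go and leave it hanging there. The eye fits closely and the rod is bent by hand, never quite true, so feel your way and give way to it: do not force or strain the rod or ram the collar, and leave the mug, the jar and the can where they stand.

Things in the scene. Friction and masses are not known exactly. Their poses are not given: they have to be found in the camera images.
- scoop: steel coffee scoop, about 90 g, standing upright on its cup on the table: cup 54 mm across, 46 mm high; a strip handle 16 mm wide rises from the cup's +x side and leans back over the cup to a tubular eye on top. Origin: centre of the cup's underside; z up.
- scoop_eye (a point): centre of the scoop's eye, 128 mm above the cup's underside: a steel tube, 21 mm outside, bore 10 mm, 18 mm long, its axis along the scoop's y; same axes as the scoop. Grip it from above across the tube (along the scoop's x), TCP about 8 mm above this point: the fingers then straddle strip and rod.
- rail: hanging rail, fixed: wooden foot 130 x 130 x 12 mm, steel rod 8 mm thick, bent by hand. Origin: centre of the foot's underside; z up. The rod rises at the origin, then runs level, its axis 190 mm up: along -y at x = 0 to y = -112 mm, then the first bend, 90 degrees to -x, centre-line radius 28 mm about (-28, -112), to rail_bend. The eye's bore is only 2 mm wider than the rod.
- rail_bend (a point): where the first bend ends, on the rod's axis, at (-28, -140, 190) mm in the rail's frame, same axes. From here, as drawn: 30 mm straight along -x; second bend, 60 degrees to -y, radius 28 mm; 45 mm straight to the free end. Really this part points up to 6 degrees left or right of that and up to 3 up or down, and the last 45 mm up to 6 more left or right. In the bends the eye has 0.5 mm of play.
- rail_tip (a point): the rod's free end, on its axis: a blunt nose tapering from 8 to 5 mm over the last 8 mm. x points inward along the rod's last straight (the way the eye is threaded), z up; as drawn, turned +60 degrees about z from the rail's frame. The rod hardly yields: 1 mm of error can raise over 10 N. A wall shelf overhangs from x = 0.73 m, its underside 0.39 m up.
- stop: clamp collar, the stop: dark ring 19 mm across, 12 mm thick, on the rod between first bend and upright, thumbscrew below, its face 44 to 68 mm from the upright's axis. Origin: centre of the face that looks to the free end, on the rod's axis; y along the rod to the upright, z up. Home, the eye's centre is at y = -9 mm. Rigid: 1 mm of push adds about 15 N; arrival at 50 mm/s strikes with over 20 N.
- mug: white mug, 78 mm across, 97 mm high, handle to one side, standing behind and to the right of the scoop. Origin: centre of its underside. A bystander.
- lentil_jar: storage jar with a green lid, 95 mm across, 137 mm high, right of the scoop. Origin: centre of its underside. A bystander.
- can_open: drinks can, 66 mm across, 115 mm high, in front of the rail's foot to the left. Origin: centre of its underside. A bystander.
Not all that is in view belongs to the job. What is shaped like the scoop but blue or green is not meant.

How it is judged (in metres and radians):
On the way, in this order (a step that is already met when the one before it is completed fails the run):
1. the scoop's eye is threaded on the rod, at least 15 mm past the free end (x of scoop_eye in the frame of rail_tip between 0.015 and 0.06 m and y of scoop_eye in the frame of rail_tip between -0.003 and 0.003 m and z of scoop_eye in the frame of rail_tip between -0.003 and 0.003 m).
2. the eye is pushed home against the collar with a push of over 3 N (y of scoop_eye in the frame of stop above -0.011 m and horizontal distance between scoop_eye and stop below 0.012 m and contact force between scoop and stop above 3 N), for 0.1 s.
At the end, for the whole second after the job is handed in: the scoop hangs at rest from the rod by its eye, upright within 0.35 rad, the eye touching the collar or less than 2.5 mm away from it (y of scoop_eye in the frame of stop between -0.0115 and -0.007 m and distance between scoop_eye and stop below 0.014 m and angle between scoop's own z axis and vertical below 0.35 rad and linear speed of scoop below 0.03 m/s).
It fails at once if the rod is pressed with over 12 N, or the collar with over 18 N (contact force between anything else and rail above 12 N or contact force between anything else and stop above 18 N).
It fails at once if the mug, the jar or the can is moved by over 20 mm (distance of any of mug, lentil_jar, can_open from where it was at the start of the episode above 0.02 m).
It also fails if it takes over 70 s, if anything falls off the work surface, if the arm or the gripper's body presses on something with over 40 N, if the wrist force passes 120 N, or if a joint passes its speed limit or range.

## Robot

A 6-joint arm with a two-finger parallel gripper is mounted at the origin on a cart in front of the work surface, level with it; the furniture and walls round the work are solid. World frame = base frame: x ahead of the robot, y to its left, z up, the work surface at z = 0. Lengths are in mm, angles in rad, forces in N, time in s.
With the tool pointing down it reaches from about 350 to 975 mm from the base axis. Payload 7.1 kg.
Tool frame: the origin (TCP) lies between the finger pads, 19 mm behind the fingertips; this is the grasp point; z points along the fingers, y is the line along which they close (so a half turn about z gives the same grasp; the last joint's range is limited). The gripper opens to 88 mm and grips with 3 to 60 N. Pads are 20 mm wide; open, the fingers measure 115 mm over their backs; the gripper's body (75 mm by 178 mm) begins 61 mm behind the grasp point.
Start: joints at [-1.361, 0.423, 1.63, -0, 1.089, -0.019], TCP at [141.775, -608.691, 241.375] pointing down, gripper open.
Joint ranges: [-3, 3], [-0.9, 2.11], [0.09, 2.58], [-1.31, 4.45], [0.11, 2.69], [-2.54, 2.54]. Speed limits (rad/s): [2.39, 2.39, 3.01, 3.14, 3.14, 3.14].

## Interface

Orientations are given as a rotation vector (axis times angle).
In Python, from workcell import status, optics, ctrl gives the robot as it stands. The module is installed in compiled form; this text tells all that it offers.
- The arm moves only by the shell command python3 -m inch 'ROWS'. ROWS is JSON, a list that holds one entry, the list of rows, each a list of 7 numbers: the shift along the tool's x, y, z in mm, then the turn, a rotation vector about the tool's x, y, z in rad, then the opening in per cent of the stroke, from 0 (shut) to 100 (fully open). A call has 1 to 20 rows; each row is the pose to reach, as a shift and turn from the pose commanded when the call began, along the tool's axes at that moment; what a row does not reach only later rows make up. A row lasts 1/10 s, in which the tool goes at most 50 mm and 8.59 degrees, less where a joint would pass 70% of its speed; a pose out of reach is approached as far as the arm can. A call with a gripper value outside its range is refused whole. The fingers move at their own pace and stop on an object; the grip force is fixed at half the most. Time passes only in rows, so rows that repeat a pose let the fingers close. It gives the time, the measured TCP pose, the force, the opening and the grip force at its end, in the units of the state.
- status.get_obs(): the state, without advancing time (a new reading comes with each control period).
- optics.get_image(name): name is "scene" or "top" or "wrist"; returns a dict with "frame" (384x512x3 uint8, red, green, blue), "fx", "fy", "cx", "cy" (pixels), "rvec" (rotation vector, rad) and "tvec" (3), from world to camera coordinates, as OpenCV has them; the wrist camera has in their place "hand_eye" (4x4, takes a point from camera to tool coordinates, whose origin is the TCP and whose axes are the flange's). Camera axes: x right, y down, z forward; pixel columns grow to the right and rows downward; lengths in mm; the calibration is good to about 2 mm. A picture is of the moment at which its call begins: read the wrist's pose just before it. There is no depth.
- ctrl.close_job(): hands the job in; it is judged then, once.
The state is a dict: "t": time; "qpos": joint angles; "qvel": joint speeds; "joint_torque": joint torques, N m; "ee_pos": TCP position; "orientation": TCP orientation; "ft_force": force on the tool from outside, world axes, zero at the start; "moment": the same for the moment, N m; "width": finger opening in mm; "grasp_force": force on a finger pad.
Only numpy, scipy, OpenCV 4.12 (cv2) and the standard library are available. Lean on these libraries where they do the work, as an engineer would, in place of code of your own. Each camera call takes 0.05 s, during which the arm holds its last target. There are 200 camera calls.

## Working session

There is one attempt and no reset: what is moved stays moved. The work goes in short steps, Python scripts to look and compute and a shell command to move; the robot and the scene stay as the last step left them, time stands still between calls to the robot, and variables do not carry over. Pictures are saved under pics/ and viewed, at most 10 in all, crops included, and the job is handed in when it is done.

```bash
mkdir -p pics; ls
cat > h.py <<'E'
import numpy as np, cv2
from scipy.spatial.transform import Rotation as R
from workcell import status, optics, ctrl
def cam(name):
    o=status.get_obs(); d=optics.get_image(name)
    K=np.array([[d['fx'],0,d['cx']],[0,d['fy'],d['cy']],[0,0,1.]])
    if 'hand_eye' in d:
        T=np.eye(4);T[:3,:3]=R.from_rotvec(o['orientation']).as_matrix();T[:3,3]=o['ee_pos']
        W=T@np.array(d['hand_eye']) # cam->world
    else:
        T=np.eye(4);T[:3,:3]=R.from_rotvec(d['rvec']).as_matrix();T[:3,3]=d['tvec'];W=np.linalg.inv(T)
    return np.array(d['frame']),K,W
def ray(K,W,uv):
    v=W[:3,:3]@np.linalg.inv(K)@np.array([uv[0],uv[1],1.]); return W[:3,3],v/np.linalg.norm(v)
def onz(K,W,uv,z):
    c,v=ray(K,W,uv); return c+v*(z-c[2])/v[2]
def tri(r1,r2):
    A=[];b=[]
    for c,v in (r1,r2):
        P=np.eye(3)-np.outer(v,v);A.append(P);b.append(P@c)
    x=np.linalg.lstsq(np.vstack(A),np.hstack(b),rcond=None)[0]
    return x,[np.linalg.norm((np.eye(3)-np.outer(v,v))@(x-c)) for c,v in (r1,r2)]
def proj(K,W,p):
    q=np.linalg.inv(W)@np.append(p,1); q=K@q[:3]; return q[:2]/q[2]
def save(name,im,crop=None,s=1):
    if crop: im=im[crop[1]:crop[3],crop[0]:crop[2]]
    cv2.imwrite('pics/'+name,cv2.resize(im[:,:,::-1],None,fx=s,fy=s,interpolation=cv2.INTER_CUBIC))
E
python3 - <<'E'
from h import *
import pickle
D={}
for n in ('scene','top','wrist'):
    D[n]=cam(n); print(n,D[n][2].round(2).tolist(),D[n][1][0])
pickle.dump(D,open('d0.pkl','wb'))
a=np.hstack([D['scene'][0],D['top'][0]]); save('a.png',np.vstack([D['scene'][0],D['top'][0]]),s=0.78)
print(status.get_obs())
E
```

```text
pics
scene [[-0.72, -0.37, 0.58, -210.53], [-0.69, 0.41, -0.59, 657.03], [-0.02, -0.83, -0.55, 838.68], [0.0, 0.0, 0.0, 1.0]] [485.68864054   0.         251.63130085]
top [[-0.12, -0.78, 0.61, -393.93], [-0.99, 0.09, -0.09, 21.92], [0.01, -0.62, -0.79, 1320.69], [0.0, 0.0, 0.0, 1.0]] [457.11156431   0.         252.28294341]
wrist [[0.23, -0.94, -0.24, 207.26], [-0.97, -0.22, -0.05, -593.72], [-0.0, 0.25, -0.97, 384.95], [0.0, 0.0, 0.0, 1.0]] [282.83312835   0.         249.5155012 ]
{'t': 0.15, 'qpos': array([-1.36097045e+00,  4.23670167e-01,  1.63045259e+00,  8.63128549e-06,
        1.08860239e+00, -1.89929136e-02]), 'qvel': array([ 3.58371078e-05, -1.73931694e-03, -1.94041310e-03,  1.56839541e-03,
        2.77601638e-05, -8.22404411e-04]), 'joint_torque': array([ 2.99168869e-05, -5.44984853e+01, -2.73917985e+01,  6.44719368e-02,
        2.05119210e-02, -8.45348836e-05]), 'ee_pos': array([ 141.71931871, -608.32990477,  240.80152835]), 'orientation': array([-3.11993414e+00, -3.58509075e-01,  1.57469999e-04]), 'ft_force': array([-0.26965643,  0.2347291 , -0.00358014]), 'moment': array([ 0.00634431, -0.03350625, -0.00525552]), 'grasp_force': 0.0, 'width': 87.91592068623744}
```

View pics/a.png

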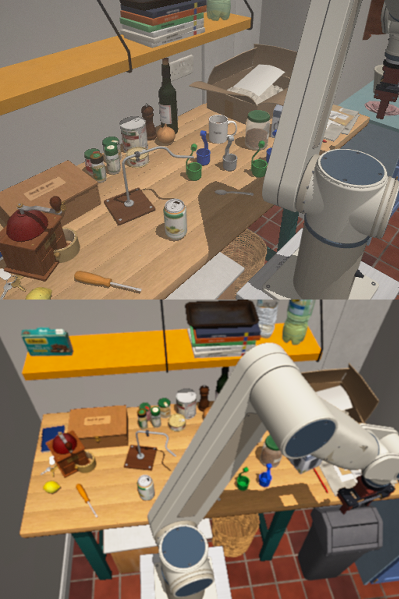

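Candidates in the scene image (full-res px): green (247,215), blue (260,195), steel-grey (294,205) and green (333,212). Only the grey one fits, so I'll enlarge it to confirm.

Run:
```python
from h import *
import pickle
D=pickle.load(open('d0.pkl','rb'))
a=D['scene'][0][140:320,120:370]; b=D['top'][0][140:260,130:380]
import cv2
s=np.vstack([cv2.resize(a,None,fx=2.4,fy=2.0*1.0,interpolation=2)[:360],cv2.resize(b,None,fx=2.4,fy=2,interpolation=2)])
save('b.png',s)
```

```text
(no output)
```

View pics/b.png

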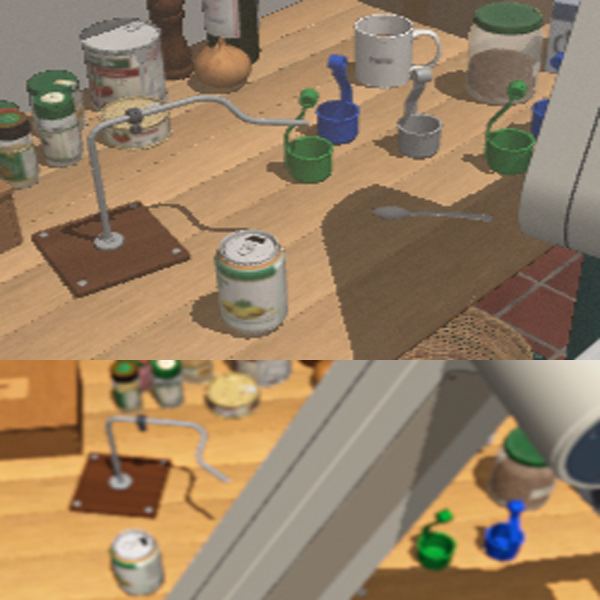

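The enlarged crop shows the steel scoop's cup at scene px ≈(294.6,207.5) and its eye at ≈(295,178). The rod tip is at scene (248,202) and top (225,201), and the collar at about scene (176,198).

Run:
```python
from h import *
import pickle
D=pickle.load(open('d0.pkl','rb'))
S=D['scene'][1:];T=D['top'][1:]
c=lambda u,v:(120+u/2.4,140+v/2)
t=lambda u,v:(130+u/2.4,140+(v-360)/2)
f=lambda p:np.round(p,1)
print('cup',f(onz(*S,c(419,135),23)),'eye',f(onz(*S,c(421,75),128)))
print('tip',tri(ray(*S,c(307,124)),ray(*T,t(228,482))))
print('upr foot',f(onz(*S,c(110,241),12)),f(onz(*T,t(120,481),12)))
print('upr top',f(onz(*S,c(95,135),180)))
print('collar',tri(ray(*S,c(135,117)),ray(*T,t(142,422))), f(onz(*S,c(135,117),190)))
print('bend1 corner',f(onz(*S,c(205,99),190)),f(onz(*T,t(203,430),190)))
print('bend2',f(onz(*S,c(243,120),190)),f(onz(*T,t(201,462),190)))
for n,u,v in (('green1',308,160),('blue',338,122),('green2',510,150)): print(n,f(onz(*S,c(u,v),23)))
print('mug',f(onz(*S,c(383,55),50)),'jar',f(onz(*S,c(505,55),68)),'can',f(onz(*S,c(251,285),57)))
for n,u,v in (('foot c',188,262),('foot',83,294),('foot',33,238),('foot',140,204)): print(n,f(onz(*S,c(u,v-5),12)))
```

```text
cup [ 508.9 -250.5   23. ] eye [ 507.  -246.4  128. ]
tip (array([461.76804618, -12.56309843, 185.2516534 ]), [np.float64(0.23800176394994216), np.float64(0.23800176394964492)])
upr foot [609.8 141.2  12. ] [613.1 141.8  12. ]
upr top [604.4 140.1 180. ]
collar (array([598.79133902,  93.39125923, 184.54356089]), [np.float64(0.5088771429961663), np.float64(0.5088771429967514)]) [592.8  98.  190. ]
bend1 corner [571.   24.4 190. ] [567.1  12.  190. ]
bend2 [508.9  29.3 190. ] [501.7  19.4 190. ]
green1 [ 565.2 -115.8   23. ]
blue [ 603.8 -208.4   23. ]
green2 [ 406.5 -294.9   23. ]
mug [ 661.7 -358.2   50. ] jar [ 525.4 -441.5   68. ] can [406.2 124.   57. ]
foot c [525.9 104.1  12. ]
foot [560.2 213.4  12. ]
foot [683.3 188.5  12. ]
foot [653.2  65.4  12. ]
```

Rail yaw ≈ -16°, and the predicted tip of (457,-15) agrees with the measured (462,-13). The scoop is at about (508,-249). Next I go above it with the wrist joint kept neutral and look from close by.

```bash
python3 -m inch '[[[40,-25,2,0,0,-0.08,100],[80,-50,4,0,0,-0.16,100],[120,-74,7,0,0,-0.25,100],[160,-99,10,0,0,-0.33,100],[200,-124,12,0,0,-0.41,100],[240,-148,14,0,0,-0.5,100],[280,-173,17,0,0,-0.58,100],[320,-198,20,0,0,-0.66,100],[360,-222,22,0,0,-0.74,100],[400,-247,24,0,0,-0.82,100],[435,-269,26,0,0,-0.9,100],[435,-269,26,0,0,-0.9,100],[435,-269,26,0,0,-0.9,100],[435,-269,26,0,0,-0.9,100],[435,-269,26,0,0,-0.9,100]]]'
python3 - <<'E'
from h import *
import pickle
d=cam('wrist'); pickle.dump(d,open('w1.pkl','wb')); s=cam('scene'); pickle.dump(s,open('s1.pkl','wb')); t=cam('top'); pickle.dump(t,open('t1.pkl','wb'))
save('c.png',d[0],s=1.5)
print(proj(d[1],d[2],[508,-248,128]),proj(d[1],d[2],[508,-250,46]))
E
```

```text
t: 1.65
ee_pos: [503.5, -249.1, 215.4]
orientation: [-2.656, -1.678, 0.0]
ft_force: [0.0, -0.1, 0.7]
width: 88.1
grasp_force: 0.0
[253.84795889 197.69860444] [253.56951348 179.93960716]
```

View pics/c.png

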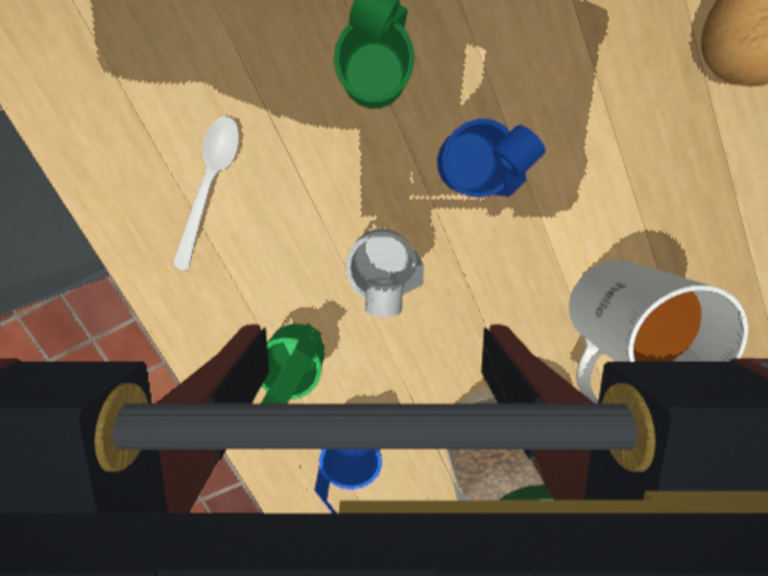

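The wrist view shows the steel scoop with its cup at (255,175) and eye at (256,199), strip on the right side, between the blue and green distractors. I'll enlarge it for the yaw, with the rail next to it from the unobstructed top and scene views.

Run:
```python
from h import *
import pickle
d=pickle.load(open('w1.pkl','rb'));s=pickle.load(open('s1.pkl','rb'));t=pickle.load(open('t1.pkl','rb'))
r=lambda im,x0,y0,x1,y1,w,h:cv2.resize(im[y0:y1,x0:x1],(w,h),interpolation=cv2.INTER_CUBIC)
a=r(d[0],225,145,290,215,390,420-0)   # x6
b=r(s[0],150,170,260,240,550-140,261) # 
b=r(s[0],155,175,255,235,400,240)     # x4
c=r(t[0],165,155,235,207,400,297)
c=c[:240]
im=np.hstack([np.vstack([a,np.zeros((60,390,3),np.uint8)]),np.vstack([b,c])])
save('d.png',im)
```

```text
(no output)
```

View pics/d.png

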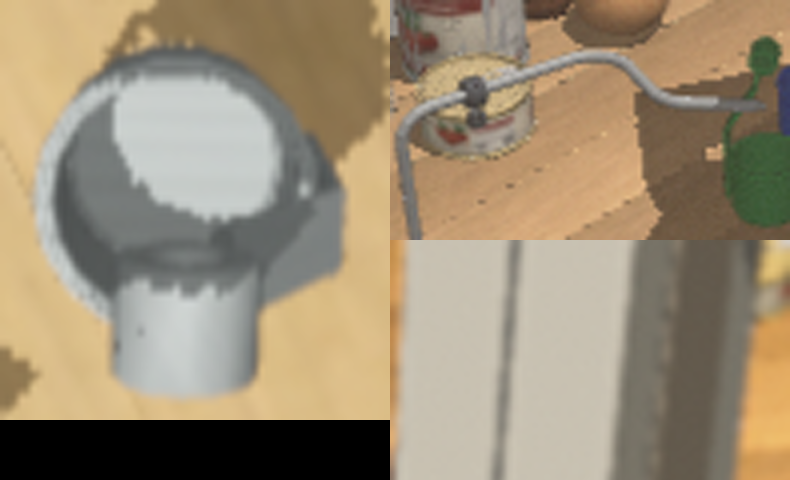

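Run:
```python
from h import *
import pickle
K,W=pickle.load(open('w1.pkl','rb'))[1:]
p=lambda u,v:(225+u/6,145+v/6)
f=lambda x:np.round(x,1)
A=onz(K,W,p(186.5,272),130);B=onz(K,W,p(183,375),130)
print(f(A),f(B),'yaw',np.degrees(np.arctan2(*(A-B)[1::-1])))
# near end outline: bottom of the ring at front end; far end ring top at z=138.5
print('far top',f(onz(K,W,p(186,245),138.5)),'near bottom',f(onz(K,W,p(184,396),120)),'near z128',f(onz(K,W,p(184,375),138.5)))
print('cup rim',f(onz(K,W,p(170,178),46)))
o=status.get_obs();M=R.from_rotvec(o['orientation']).as_matrix();print(f(o['ee_pos']),M.round(3).tolist())
```

```text
[ 512.6 -242.5  130. ] [ 505.8 -255.9  130. ] yaw 62.925284551205756
far top [ 514.9 -237.1  138.5] near bottom [ 503.4 -261.8  120. ] near z128 [ 506.9 -253.5  138.5]
cup rim [ 510.4 -244.4   46. ]
[ 503.8 -248.9  215.5] [[0.429, 0.903, 0.0], [0.903, -0.429, -0.0], [-0.0, 0.0, -1.0]]
```

The eye is at (511,-245), the tube measures 18.3 mm (18 expected), its axis yaw is ≈63–65°, and the cup rim centre agrees. The tool is already aligned, so I descend and grip.

```bash
python3 -m inch '[[[6.6,4.8,10,0,0,0.01,100],[6.6,4.8,30,0,0,0.01,100],[6.6,4.8,50,0,0,0.01,100],[6.6,4.8,65,0,0,0.01,100],[6.6,4.8,75,0,0,0.01,100],[6.6,4.8,79.5,0,0,0.01,100],[6.6,4.8,79.5,0,0,0.01,100],[6.6,4.8,79.5,0,0,0.01,0],[6.6,4.8,79.5,0,0,0.01,0],[6.6,4.8,79.5,0,0,0.01,0],[6.6,4.8,79.5,0,0,0.01,0],[6.6,4.8,79.5,0,0,0.01,0],[6.6,4.8,79.5,0,0,0.01,0],[6.6,4.8,79.5,0,0,0.01,0]]]'
```

```text
t: 3.2
ee_pos: [511.6, -244.1, 135.9]
orientation: [2.663, 1.667, 0.0]
ft_force: [0.7, -0.5, 0.2]
width: 35.5
grasp_force: 0.0
```

```bash
python3 -m inch '[[[0,0,0,0,0,0,0],[0,0,0,0,0,0,0],[0,0,0,0,0,0,0],[0,0,0,0,0,0,0],[0,0,0,0,0,0,0],[0,0,0,0,0,0,0]]]'; python3 -m inch '[[[0,0,-10,0,0,0,0],[0,0,-30,0,0,0,0],[0,0,-55,0,0,0,0],[0,0,-80,0,0,0,0],[0,0,-100,0,0,0,0],[0,0,-110,0,0,0,0],[0,0,-110,0,0,0,0]]]'
```

```text
t: 3.8
ee_pos: [511.6, -244.1, 135.8]
orientation: [-2.663, -1.667, 0.0]
ft_force: [0.0, -0.3, -0.2]
width: 19.9
grasp_force: 30.0
t: 4.5
ee_pos: [512.3, -244.5, 247.6]
orientation: [2.661, 1.666, 0.003]
ft_force: [0.3, -0.6, -0.3]
width: 19.8
grasp_force: 30.0
```

```bash
python3 -m inch '[[[8,-9,1,0,0,0.02,0],[22,-26,3,0,0,0.06,0],[40,-47,6,0,0,0.1,0],[60,-70,10,0,0,0.16,0],[80,-94,13,0,0,0.2,0],[100,-117,16,0,0,0.26,0],[118,-138,19,0,0,0.3,0],[132,-155,22,0,0,0.34,0],[140,-164,23,0,0,0.36,0],[140,-164,23,0,0,0.36,0],[140,-164,23,0,0,0.36,0],[140,-164,23,0,0,0.36,0]]]'
python3 - <<'E'
from h import *
import pickle
D={n:cam(n) for n in ('wrist','scene','top')}; pickle.dump(D,open('d2.pkl','wb'))
r=lambda im,x0,y0,x1,y1,s:cv2.resize(im[y0:y1,x0:x1],None,fx=s,fy=s,interpolation=cv2.INTER_CUBIC)
a=r(D['wrist'][0],100,0,400,300,1.6); #480x480
b=r(D['scene'][0],180,165,270,245,3.55)[:284,:319]
t=r(D['top'][0],160,150,240,212,3.9)[:240,:312]
h=lambda x:np.pad(x,((0,0),(0,320-x.shape[1]),(0,0)))
R_=np.vstack([h(b),h(t)]);H=max(480,R_.shape[0])
p=lambda x:np.pad(x,((0,H-x.shape[0]),(0,0),(0,0)))
save('e.png',np.hstack([p(a),p(R_)]))
print(proj(*D['wrist'][1:],[462,-12.6,190]))
E
```

```text
t: 5.7
ee_pos: [425.5, -47.1, 222.7]
orientation: [2.918, 1.164, -0.0]
ft_force: [0.6, 0.1, -0.0]
width: 19.6
grasp_force: 30.0
[249.37883721 147.79562154]
```

View pics/e.png

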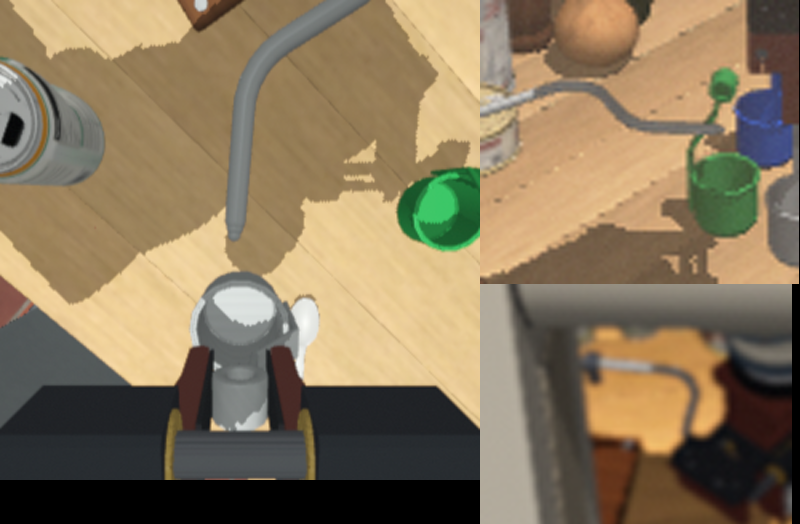

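The wrist view shows the rod tip at px ≈(247,148), its last straight running up to (252,69), and the held eye between the fingers at ≈(250,240). I'll take two views shifted sideways to fit the rod's line in 3D.

```bash
cat > rod.py <<'E'
from h import *
def rodpix(im,uv0,n,step=1.0,half=14,dirn=(0,-1)):
    # low-saturation strip tracked from a start pixel; returns centre pixels
    f=im.astype(float); sat=(f[:,:,0]-f[:,:,2])   # wood is warm, steel neutral
    sat=cv2.GaussianBlur(sat,(0,0),0.6)
    p=np.array(uv0,float); d=np.array(dirn,float); out=[]
    for i in range(n):
        nrm=np.array([-d[1],d[0]]); s=np.arange(-half,half+.01,.25)
        q=p+s[:,None]*nrm
        v=cv2.remap(sat.astype(np.float32),q[:,0].astype(np.float32)[None],q[:,1].astype(np.float32)[None],1)[0]
        hi=np.percentile(v,85); lo=v.min(); m=v<(hi+lo)/2
        k=np.argmin(np.where(m,abs(s),99)); 
        if not m[k] : break
        a=k
        while a>0 and m[a-1]: a-=1
        b=k
        while b<len(s)-1 and m[b+1]: b+=1
        p=p+nrm*(s[a]+s[b])/2; out.append(np.r_[p,(s[b]-s[a])]); 
        if len(out)>6: d=out[-1][:2]-out[-7][:2]; d/=np.linalg.norm(d)
        p=p+d*step
    return np.array(out)
E
python3 -m inch '[[[0,10,0,0,0,0,0],[0,25,0,0,0,0,0],[0,40,0,0,0,0,0],[0,50,0,0,0,0,0],[0,50,0,0,0,0,0],[0,50,0,0,0,0,0]]]'
python3 - <<'E'
from h import *; import pickle
pickle.dump(cam('wrist'),open('wp.pkl','wb'))
E
python3 -m inch '[[[0,-10,0,0,0,0,0],[0,-30,0,0,0,0,0],[0,-55,0,0,0,0,0],[0,-80,0,0,0,0,0],[0,-95,0,0,0,0,0],[0,-100,0,0,0,0,0],[0,-100,0,0,0,0,0],[0,-100,0,0,0,0,0]]]'
python3 - <<'E'
from rod import *; import pickle
pickle.dump(cam('wrist'),open('wm.pkl','wb'))
L=[]
for n in ('wp','wm'):
    im,K,W=pickle.load(open(n+'.pkl','rb')); uv=proj(K,W,[465,-9,190]); print(n,uv)
    L.append(cv2.resize(im[0:300,60:460],None,fx=1,fy=1)); save
im,K,W=pickle.load(open('d2.pkl','rb'))['wrist']
r=rodpix(im,(247.5,143),60); print(r[::5].round(1))
cv2.imwrite('pics/f.png',np.hstack(L)[:,:,::-1])
E
```

```text
t: 6.45
ee_pos: [459.5, -83.1, 222.6]
orientation: [-2.918, -1.162, 0.001]
ft_force: [-0.2, -0.2, -0.4]
width: 19.6
grasp_force: 30.0
t: 7.3
ee_pos: [391.6, -10.5, 223.2]
orientation: [2.917, 1.164, 0.001]
ft_force: [0.1, 0.7, -0.4]
width: 19.8
grasp_force: 30.0
wp [168.15144528 140.08705673]
wm [329.12694358 141.0059949 ]
[[246.6 143.    9.8]
 [246.9 138.   12.5]
 [247.1 133.   12.5]
 [247.3 128.   12.8]
 [247.8 123.   12.8]
 [248.1 118.   12.8]
 [248.5 113.   13. ]
 [248.9 108.   13. ]
 [249.2 103.   13. ]
 [249.7  98.1  13.5]
 [250.   93.1  13. ]
 [250.5  88.1  13.5]]
```

View pics/f.png

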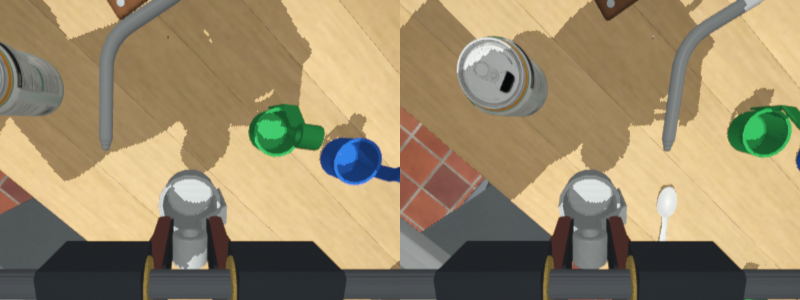

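The tip shows at wp px (165,150) and wm px (328,150), with the rod contour clean in both.

```bash
cat > fit.py <<'E'
from rod import *; import pickle
V=[]
for n,uv in (('wp',(165.5,145)),('wm',(328.5,145)),('d2',(247.5,143))):
    d=pickle.load(open(n+'.pkl','rb')); im,K,W=d['wrist'] if n=='d2' else d
    r=rodpix(im,uv,150); V.append((r,K,W))
def plane(r,K,W):  # plane through cam centre of straight part (rows within first 45 px)
    q=r[3:48]; dirs=np.array([ray(K,W,p[:2])[1] for p in q])
    n=np.linalg.svd(dirs)[2][2]; return n,W[:3,3]
P=[plane(*v) for v in V]
A=np.array([p[0] for p in P]); b=np.array([p[0]@p[1] for p in P])
d=np.cross(A[0],A[1]); d/=np.linalg.norm(d); d*=np.sign(d[0])
x0=np.linalg.lstsq(A[:2],b[:2],rcond=None)[0]
print('dir',d.round(3),'yaw',np.degrees(np.arctan2(d[1],d[0])).round(2),'pitch',np.degrees(np.arcsin(d[2])).round(2),'3rd-plane resid at tip',A[2]@(x0+d*((462-x0[0])/d[0]))-b[2], 'ang', np.degrees(np.arcsin(A[2]@d)))
at=lambda s:x0+d*((s-x0[0])/d[0])
print('line at x=462',at(462).round(2))
# tip: end pixel along the line
for (r,K,W),uv in zip(V,((165.5,151),(328.5,151),(246.5,149.5))):
    c,v=ray(K,W,uv); M=np.array([d,-v]).T; s=np.linalg.lstsq(M,c-at(462),rcond=None)[0]; print('tip',(at(462)+d*s[0]).round(1),np.linalg.norm(at(462)+d*s[0]-c-v*s[1]).round(2))
# curve: triangulate by plane at height model z along d
for k,(r,K,W) in enumerate(V):
    pts=np.array([onz(K,W,p[:2],at(462)[2]) for p in r])
    print(k,len(r)); print(pts[::8,:2].round(1).tolist(), r[::8,2].round(1).tolist())
E
python3 fit.py
```

```text
dir [0.781 0.624 0.   ] yaw 38.63 pitch 0.01 3rd-plane resid at tip 0.21384705746277177 ang -0.606154953124684
line at x=462 [462.    -9.73 191.45]
tip [459.  -12.1 191.5] 0.15
tip [459.5 -11.7 191.5] 1.39
tip [459.8 -11.5 191.5] 0.55
0 150
[[461.8, -9.8], [465.7, -6.8], [469.4, -3.8], [473.0, -0.8], [476.7, 2.0], [480.3, 4.9], [483.8, 7.7], [487.3, 10.5], [490.7, 13.3], [494.1, 16.0], [497.5, 18.6], [501.2, 20.9], [505.1, 22.5], [509.4, 23.5], [513.7, 23.8], [518.1, 23.5], [522.4, 22.8], [526.7, 21.6], [530.8, 20.1]] [8.5, 13.2, 13.5, 13.5, 13.2, 13.8, 13.5, 13.8, 14.0, 14.2, 14.5, 14.8, 15.5, 15.2, 15.8, 16.0, 17.5, 17.5, 16.2]
1 150
[[462.4, -9.6], [466.1, -6.5], [469.8, -3.5], [473.4, -0.5], [477.1, 2.2], [480.5, 5.2], [484.2, 7.9], [487.6, 10.8], [491.0, 13.5], [494.4, 16.2], [497.7, 18.9], [501.4, 20.9], [505.2, 22.5], [509.2, 23.4], [513.3, 23.8], [517.4, 23.6], [521.5, 22.8], [525.4, 21.6], [529.4, 20.5]] [8.5, 12.5, 12.8, 12.8, 13.5, 13.5, 13.0, 13.5, 13.8, 13.8, 13.8, 13.8, 13.8, 13.8, 13.5, 14.2, 13.8, 13.8, 13.8]
2 150
[[463.1, -9.3], [466.8, -6.2], [470.3, -3.1], [474.0, -0.1], [477.6, 2.7], [481.1, 5.7], [484.7, 8.4], [488.2, 11.2], [491.6, 13.9], [494.9, 16.7], [498.3, 19.3], [502.1, 21.2], [506.1, 22.7], [510.2, 23.6], [514.4, 23.8], [518.6, 23.4], [522.8, 22.5], [526.8, 21.2], [530.9, 20.1]] [9.8, 12.5, 13.0, 13.0, 13.0, 13.0, 13.0, 13.5, 13.5, 13.5, 13.8, 13.8, 14.2, 14.5, 14.5, 15.0, 15.2, 15.5, 15.2]
```

Rod tip ≈(459.5,-12,191), last straight at yaw 38.6° and nearly level. I go to pre-thread with the eye 24 mm short, then look close.

```bash
python3 -m inch '[[[4,8,3,0,0,0.02,0],[12,22,10,0,0,0.05,0],[19,36,18,0,0,0.07,0],[23.3,43.8,23,0,0,0.085,0],[24.3,45.8,24.4,0,0,0.085,0],[24.3,45.8,24.4,0,0,0.085,0],[24.3,45.8,24.4,0,0,0.085,0],[24.3,45.8,24.4,0,0,0.085,0]]]'
python3 - <<'E'
from h import *; import pickle
o=status.get_obs(); d=cam('wrist'); pickle.dump(d,open('w3.pkl','wb')); im,K,W=d
M=R.from_rotvec(o['orientation']).as_matrix(); T=o['ee_pos']
print(T.round(1),np.degrees(np.arctan2(M[1,0],M[0,0])),M[:,2].round(4))
print('f',o['ft_force'].round(2))
for n,q in (('front end L top',(9,-10.5,8)),('front R',(9,10.5,8)),('front top',(9,0,-2.5)),('back L',(-9,-10.5,8)),('back R',(-9,10.5,8)),('tipsL',(10,-10.5,19)),('tipsR',(10,10.5,19)),('padtopL',(0,-10.5,0))):
    p=proj(K,W,T+M@np.array(q)); print(n,p.round(1), ((p-[190,90])*5).round(0))
save('g.png',im,(190,90,310,210),5)
E
```

```text
t: 8.15
ee_pos: [439.6, -26.7, 198.7]
orientation: [2.965, 1.039, 0.0]
ft_force: [-0.1, -0.0, -0.2]
width: 19.7
grasp_force: 30.0
[439.6 -26.7 198.7] 38.61489488704639 [ 1.e-04  0.e+00 -1.e+00]
f [-0.15 -0.01 -0.15]
front end L top [230.9 224.5] [204. 672.]
front R [267.6 224.5] [388. 672.]
front top [249.2 231.5] [296. 707.]
back L [231.4 253.3] [207. 816.]
back R [267.1 253.3] [386. 816.]
tipsL [232.  216.5] [210. 632.]
tipsR [266.5 216.4] [382. 632.]
padtopL [230.2 245. ] [201. 775.]
```

View pics/g.png

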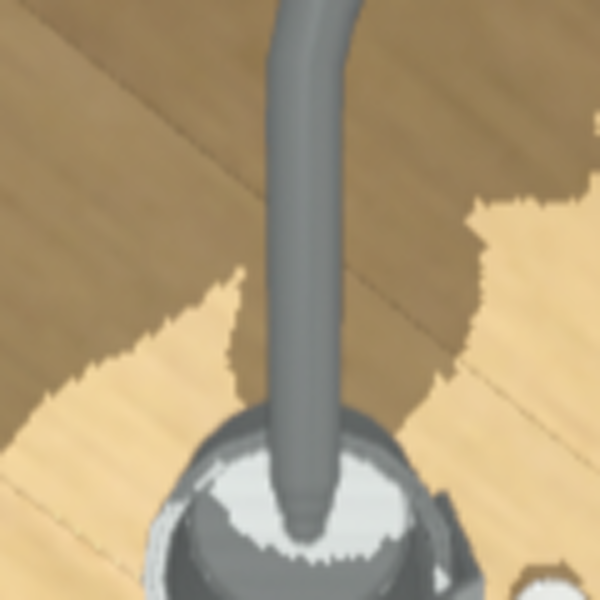

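The rod is vertical in the image, centred at column 251.0, tip at row ≈198. Now the same picture at the eye.

Run:
```python
from h import *; import pickle
im,K,W=pickle.load(open('w3.pkl','rb'))
save('h.png',im,(210,185,290,257),8)
```

```text
(no output)
```

View pics/h.png

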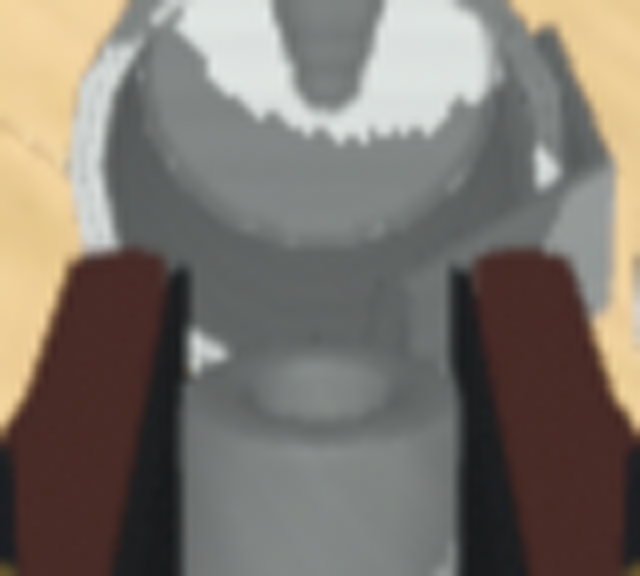

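Run:
```python
from h import *; import pickle
im,K,W=pickle.load(open('w3.pkl','rb'))
M=R.from_rotvec([2.965,1.039,0]).as_matrix();T=np.array([439.6,-26.7,198.7])
def tool(uv,z):
    c,v=ray(K,W,uv); c=M.T@(c-T); v=M.T@v; return (c+v*(z-c[2])/v[2]).round(2)
p=lambda u,v:(210+u/8,185+v/8)
print('bore front',[tool(p(320,388),z) for z in (6,8,10)])
print('face L,R',tool(p(182,393),8),tool(p(462,390),8))
print('cup rim inner c', tool(p(322,82),90),'rim L/R',tool(p(78,150),90),tool(p(560,150),90))
print('tip',tool((251.3,198),8)); print('rod',[tool((251.0,r),8) for r in (180,150,120)])
print('cam in tool',(M.T@(W[:3,3]-T)).round(1))
```

```text
bore front [array([4.31, 0.44, 6.  ]), array([3.47, 0.44, 8.  ]), array([ 2.64,  0.44, 10.  ])]
face L,R [ 3.1  -9.52  8.  ] [ 3.31 10.68  8.  ]
cup rim inner c [ 4.42  0.75 90.  ] rim L/R [ -3.15 -25.6   90.  ] [-3.21 26.44 90.  ]
tip [24.73  1.18  8.  ]
rod [array([34.99,  1.02,  8.  ]), array([51.38,  1.02,  8.  ]), array([66.93,  1.02,  8.  ])]
cam in tool [  67.     0.3 -144.2]
```

The bore centre is at tool y=0.44 and the rod at y=1.02, so I shift 0.6 mm. The eye's centre lies about 5.5 mm behind the TCP, leaving its front face about 21 mm from the tip. I advance gently, reading the force.

```bash
python3 -m inch '[[[3,0.6,-0.3,0,0,0,0],[7,0.6,-0.3,0,0,0,0],[11,0.6,-0.3,0,0,0,0],[15,0.6,-0.3,0,0,0,0],[18,0.6,-0.3,0,0,0,0],[18,0.6,-0.3,0,0,0,0],[18,0.6,-0.3,0,0,0,0]]]'; python3 -m inch '[[[0.5,0,0,0,0,0,0],[1,0,0,0,0,0,0],[1.5,0,0,0,0,0,0],[2,0,0,0,0,0,0],[2.5,0,0,0,0,0,0],[3,0,0,0,0,0,0],[3.5,0,0,0,0,0,0],[3.5,0,0,0,0,0,0]]]';  python3 -m inch '[[[0.5,0,0,0,0,0,0],[1,0,0,0,0,0,0],[1.5,0,0,0,0,0,0],[1.5,0,0,0,0,0,0]]]'
```

```text
t: 8.9
ee_pos: [454.3, -15.9, 198.7]
orientation: [-2.965, -1.039, 0.0]
ft_force: [-0.2, -0.1, -0.5]
width: 19.7
grasp_force: 30.0
t: 9.7
ee_pos: [457.2, -13.8, 198.8]
orientation: [2.965, 1.039, 0.0]
ft_force: [-0.4, -0.8, -0.2]
width: 19.7
grasp_force: 30.0
t: 10.1
ee_pos: [458.4, -12.9, 198.8]
orientation: [2.965, 1.038, 0.0]
ft_force: [-0.9, -0.1, -0.9]
width: 19.8
grasp_force: 30.0
```

Run:
```python
from h import *; import pickle
o=status.get_obs(); d=cam('wrist'); pickle.dump(d,open('w4.pkl','wb')); im,K,W=d
print(o['ee_pos'].round(1),o['ft_force'].round(1),o['moment'].round(2))
a=cv2.resize(im[185:257,210:290],None,fx=5,fy=5,interpolation=2)
s=cam('scene'); b=cv2.resize(s[0][165:237,200:280],None,fx=5,fy=5,interpolation=2)
save('i.png',np.hstack([a,b]))
```

```text
[458.4 -12.9 198.8] [-0.9 -0.1 -0.9] [-0.01 -0.04 -0.03]
```

View pics/i.png

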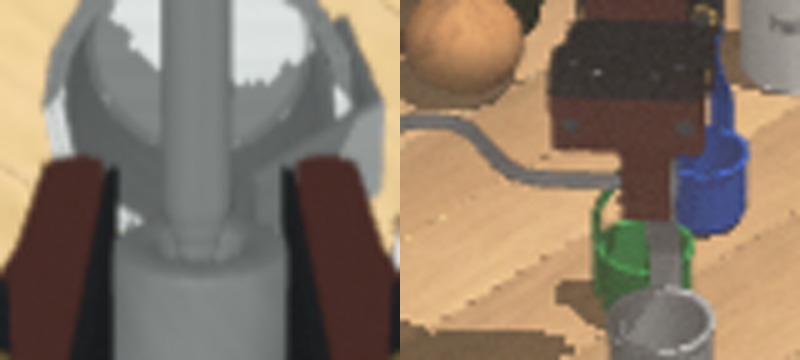

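The nose is centred in the bore. I advance in small guarded steps, with a helper that reports force and pose in tool axes and stops the chain if the force is high.

```bash
cat > g.py <<'E'
import sys
from h import *
o=status.get_obs();M=R.from_rotvec(o['orientation']).as_matrix();F=o['ft_force']
L=float(sys.argv[1]) if len(sys.argv)>1 else 4
print('t %.2f'%o['t'],'p',o['ee_pos'].round(1),'yaw %.1f'%np.degrees(np.arctan2(M[1,0],M[0,0])),'Ftool',(M.T@F).round(1),'Mtool',(M.T@o['moment']).round(2))
sys.exit(int(np.linalg.norm(F)>L))
E
python3 -m inch '[[[0.7,0,0,0,0,0,0],[1.4,0,0,0,0,0,0],[2,0,0,0,0,0,0],[2,0,0,0,0,0,0]]]'>/dev/null && python3 g.py 3 && python3 -m inch '[[[0.7,0,0,0,0,0,0],[1.4,0,0,0,0,0,0],[2,0,0,0,0,0,0],[2,0,0,0,0,0,0]]]'>/dev/null && python3 g.py 3&& python3 -m inch '[[[0.7,0,0,0,0,0,0],[1.4,0,0,0,0,0,0],[2,0,0,0,0,0,0],[2,0,0,0,0,0,0]]]'>/dev/null && python3 g.py 3&& python3 -m inch '[[[0.7,0,0,0,0,0,0],[1.4,0,0,0,0,0,0],[2,0,0,0,0,0,0],[2,0,0,0,0,0,0]]]'>/dev/null && python3 g.py 3
```

```text
t 10.60 p [460.  -11.6 198.8] yaw 38.6 Ftool [ 0.1 -0.7  0.7] Mtool [ 0.    0.06 -0.01]
t 11.00 p [461.5 -10.3 198.8] yaw 38.6 Ftool [-0.4 -1.1  1.8] Mtool [-0.02 -0.01 -0.04]
t 11.40 p [463.1  -9.1 198.8] yaw 38.6 Ftool [-0.3  0.8  0. ] Mtool [ 0.01  0.03 -0.  ]
t 11.80 p [464.7  -7.9 198.8] yaw 38.6 Ftool [-0.5 -0.7  0.8] Mtool [-0.04  0.01  0.03]
```

```bash
python3 -m inch '[[[0.7,0,0,0,0,0,0],[1.4,0,0,0,0,0,0],[2,0,0,0,0,0,0],[2,0,0,0,0,0,0]]]'>/dev/null && python3 g.py 3.5 && python3 -m inch '[[[0.7,0,0,0,0,0,0],[1.4,0,0,0,0,0,0],[2,0,0,0,0,0,0],[2,0,0,0,0,0,0]]]'>/dev/null && python3 g.py 3.5&& python3 -m inch '[[[0.7,0,0,0,0,0,0],[1.4,0,0,0,0,0,0],[2,0,0,0,0,0,0],[2,0,0,0,0,0,0]]]'>/dev/null && python3 g.py 3.5&& python3 -m inch '[[[0.7,0,0,0,0,0,0],[1.4,0,0,0,0,0,0],[2,0,0,0,0,0,0],[2,0,0,0,0,0,0]]]'>/dev/null && python3 g.py 3.5 && python3 -m inch '[[[0.7,0,0,0,0,0,0],[1.4,0,0,0,0,0,0],[2,0,0,0,0,0,0],[2,0,0,0,0,0,0]]]'>/dev/null && python3 g.py 3.5&& python3 -m inch '[[[0.7,0,0,0,0,0,0],[1.4,0,0,0,0,0,0],[2,0,0,0,0,0,0],[2,0,0,0,0,0,0]]]'>/dev/null && python3 g.py 3.5
```

```text
t 12.20 p [466.2  -6.6 198.8] yaw 38.6 Ftool [-0.1  0.5  0.8] Mtool [-0.01 -0.02 -0.  ]
t 12.60 p [467.8  -5.4 198.8] yaw 38.6 Ftool [-0.  -0.4  0.1] Mtool [-0.06 -0.01 -0.03]
t 13.00 p [469.3  -4.1 198.8] yaw 38.6 Ftool [ 0.  -1.   0.8] Mtool [-0.08 -0.01  0.01]
t 13.40 p [470.9  -2.9 198.8] yaw 38.6 Ftool [-0.2  0.1  0.2] Mtool [-0.02 -0.02 -0.02]
t 13.80 p [472.4  -1.6 198.8] yaw 38.6 Ftool [-0.3 -0.1  0.9] Mtool [-0.07  0.04 -0.04]
t 14.20 p [ 4.740e+02 -4.000e-01  1.988e+02] yaw 38.6 Ftool [-0.4  1.2  1. ] Mtool [-0.   -0.03 -0.04]
```

Run:
```python
from rod import *; import pickle
o=status.get_obs(); d=cam('wrist'); pickle.dump((o,d),open('w5.pkl','wb')); im,K,W=d
uv=proj(K,W,[482.,5.7,191]); print(uv)
r=rodpix(im,uv,330,half=13)
p=np.array([onz(K,W,q[:2],191) for q in r])
s=np.r_[0,np.cumsum(np.linalg.norm(np.diff(p[:,:2],axis=0),axis=1))]
k=8; h=np.degrees(np.arctan2(p[k:,1]-p[:-k,1],p[k:,0]-p[:-k,0]))
for i in range(0,len(r)-k,8): print(r[i].round(0),p[i,:2].round(1),'s %.1f'%s[i],'h %.1f'%h[i])
```

```text
[249.6244432 222.9112862]
[250. 223.   2.] [482.    5.7] s 0.0 h 78.1
[242. 215.   7.] [483.3  11.9] s 7.2 h 26.3
[245. 203.   0.] [489.7  15.1] s 17.6 h 106.7
[235. 199.   1.] [488.1  20.7] s 24.5 h 83.9
[229. 193.   2.] [488.6  25.7] s 30.9 h -36.3
[244. 189.   2.] [495.8  20.4] s 41.7 h -0.5
[252. 180.   4.] [502.6  20.4] s 56.6 h 88.2
[245. 174.   5.] [502.7  25.3] s 62.8 h -149.9
[243. 189.   3.] [495.2  20.9] s 74.1 h -108.7
[249. 199.   1.] [493.1  14.9] s 82.3 h -144.8
[248. 212.   2.] [486.7  10.4] s 91.8 h -157.2
[245. 224.   6.] [480.    7.5] s 101.3 h -125.1
[249. 237.   2.] [4.749e+02 4.000e-01] s 113.0 h -122.9
[252. 245.   0.] [472.2  -3.9] s 118.7 h -14.5
[266. 235.   4.] [482.   -6.5] s 132.9 h 56.2
[262. 222.  12.] [486.9   0.9] s 147.0 h 59.6
[257. 211.   8.] [490.4   6.8] s 157.1 h 58.0
[254. 202.   2.] [493.3  11.5] s 164.3 h 133.2
[241. 203.   2.] [488.1  16.9] s 177.6 h 99.7
[230. 198.   2.] [487.   23.5] s 185.4 h -134.8
[232. 212.  22.] [481.   17.4] s 198.0 h -72.2
[244. 216.   6.] [483.1  10.6] s 209.6 h -131.6
[246. 226.   3.] [479.3   6.3] s 216.7 h -125.
[... 165 characters left out ...]
] [453.9   1. ] s 254.3 h -166.3
[222. 271.  16.] [ 4.482e+02 -4.000e-01] s 261.2 h -118.6
[229. 284.   0.] [443.5  -8.9] s 276.9 h -44.5
[241. 283.   2.] [448.9 -14.2] s 287.5 h -60.1
[250. 284.   8.] [451.6 -19. ] s 294.6 h -99.3
[259. 292.  16.] [450.4 -26.6] s 308.9 h -16.9
[272. 284.   2.] [459.8 -29.5] s 320.0 h -105.6
[278. 292.   4.] [458.  -35.8] s 330.5 h -66.2
[287. 294.  12.] [460.3 -41.1] s 339.0 h 82.2
[271. 279.   8.] [462.3 -26.8] s 357.6 h 156.9
[260. 284.   0.] [455.1 -23.7] s 373.1 h 149.4
[247. 289.  20.] [447.9 -19.4] s 388.7 h 90.8
[238. 282.   2.] [447.8 -12.7] s 402.5 h 127.4
[226. 282.   2.] [443.5  -7. ] s 414.9 h -179.6
[217. 293.  21.] [434.3  -7.1] s 428.7 h 25.4
```

```bash
cat > curve.py <<'E'
from rod import *; import pickle,sys
o,d=pickle.load(open(sys.argv[1],'rb')); im,K,W=d; z=float(sys.argv[4])
r=rodpix(im,(float(sys.argv[2]),float(sys.argv[3])),int(sys.argv[5]),half=13)
p=np.array([onz(K,W,q[:2],z) for q in r])
s=np.r_[0,np.cumsum(np.linalg.norm(np.diff(p[:,:2],axis=0),axis=1))]
k=12; h=np.degrees(np.arctan2(p[k:,1]-p[:-k,1],p[k:,0]-p[:-k,0]))
for i in range(0,len(r)-k,8): print(r[i].round(0),p[i,:2].round(1),'s %.1f'%s[i],'h(+) %.1f'%h[i], p[i+6,:2].round(1))
E
python3 curve.py w5.pkl 251 164 191 260
```

```text
[256. 164.  16.] [510.7  24. ] s 0.0 h(+) -4.0 [515.2  23.5]
[263. 156.  14.] [516.3  23.8] s 5.8 h(+) -11.1 [519.5  23.2]
[269. 151.  14.] [520.5  23. ] s 10.1 h(+) -14.2 [523.6  22.3]
[276. 146.  15.] [524.6  22. ] s 14.4 h(+) -14.8 [527.6  21.1]
[282. 141.  14.] [528.7  21. ] s 18.6 h(+) -16.1 [531.7  20.1]
[289. 137.  14.] [532.7  19.7] s 22.8 h(+) -16.0 [535.7  18.9]
[295. 132.  15.] [536.6  18.6] s 26.9 h(+) -16.3 [539.6  17.8]
[302. 127.  15.] [540.6  17.5] s 31.0 h(+) -16.8 [543.5  16.6]
[308. 123.  15.] [544.5  16.4] s 35.1 h(+) -16.7 [547.4  15.5]
[315. 118.  15.] [548.3  15.2] s 39.2 h(+) -12.4 [551.2  14.3]
[321. 113.  16.] [552.2  14.2] s 43.2 h(+) -5.7 [555.1  13.6]
[327. 108.  15.] [556.1  13.5] s 47.1 h(+) 3.9 [559.   13.7]
[332. 102.  15.] [560.   13.8] s 51.1 h(+) 12.4 [562.8  14.1]
[336.  95.  15.] [563.7  14.4] s 54.9 h(+) 19.6 [566.4  15.4]
[339.  87.  15.] [567.3  15.6] s 58.7 h(+) 27.3 [569.9  16.8]
[341.  80.  16.] [570.7  17.3] s 62.5 h(+) 34.3 [573.   18.8]
[343.  72.  16.] [573.8  19.3] s 66.2 h(+) 42.3 [575.9  21.1]
[343.  64.  16.] [576.6  21.7] s 69.9 h(+) 49.8 [578.5  23.7]
[343.  56.  18.] [579.1  24.4] s 73.6 h(+) 57.6 [580.6  26.7]
[341.  48.  17.] [581.2  27.5] s 77.4 h(+) 65.7 [582.5  29.9]
[338.  40.  18.] [582.8  30.8] s 81.1 h(+) 70.2 [583.8  33.4]
[335.  33.  18.] [584.1  34.3] s 84.9 h(+) 75.3 [584.9  37. ]
[331.  26.  18.] [585.1  37.9] s 88.6 h(+) 76.2 [585.8  40.6]
[326.  19.  18.] [586.   41.5] s 92.3 h(+) 75.7 [586.7  44.1]
[322.  13.  18.] [586.9  45. ] s 96.0 h(+) 77.0 [587.6  47.6]
```

The curve is clean: headings 38.6° → −16.6° → 76°, radii consistent with 28 mm, and middle straight ≈28 mm (30 expected). I build the path of best-fit eye poses along it and print the rows for me to type.

```bash
cat > path.py <<'E'
import numpy as np,sys
e=-4.8; dr=np.radians
h1,h2,h3=map(dr,(38.6,-16.6,76.0))
u=lambda h:np.array([np.cos(h),np.sin(h)])
sh=0.7*u(h1)
P0=np.array([470.25,-3.4]); Q2=np.array([540.6,17.5])+sh; Q3=np.array([586.,41.5])+sh
X=lambda a,ha,b,hb:a+u(ha)*np.linalg.solve(np.array([u(ha),-u(hb)]).T,b-a)[0]
I1=X(P0,h1,Q2,h2); I2=X(Q2,h2,Q3,h3); r=28.
t1=r*np.tan((h1-h2)/2); t2=r*np.tan((h3-h2)/2)
segs=[(np.linalg.norm(I1-P0)-t1,0),(r*(h1-h2),-1/r),(np.linalg.norm(I2-I1)-t1-t2,0),(r*(h3-h2),1/r),(90,0)]
ds=.05; pts=[P0-u(h1)*12]; h=h1
for L,k in [(12,0)]+segs:
    for _ in range(int(round(L/ds))): pts.append(pts[-1]+ds*u(h+k*ds/2)); h+=k*ds
pts=np.array(pts); n=int(9/ds)
def eye(s):
    i=int(round((s+12)/ds)); w=pts[i-n:i+n+1]; c=w.mean(0)
    d=np.linalg.svd(w-c)[2][0]; d*=np.sign(d@(w[-1]-w[0]))
    c=c+d*((pts[i]-c)@d); return c,np.arctan2(d[1],d[0])
def tcp(s): c,a=eye(s); return c-e*u(a),a
if __name__=='__main__':
    print('segs',[round(x[0],1) for x in segs])
    s0,s1,m=map(float,sys.argv[1:4]); p,a=tcp(s0)
    tx=u(a); ty=np.array([np.sin(a),-np.cos(a)])
    for s in np.arange(s0+m,s1+.01,m):
        q,b=tcp(s); d=q-p; print('%.1f: [%.2f,%.2f,0,0,0,%.3f,0]'%(s,d@tx,d@ty,-(b-a)),q.round(1),round(float(np.degrees(b)),1))
E
python3 path.py 0 18 2; python3 path.py 18 34 2;python3 path.py 34 50 2
```

```text
segs [np.float64(34.9), np.float64(27.0), np.float64(27.9), np.float64(45.3), 90]
2.0: [2.00,0.00,0,0,0,0.000,0] [475.6   0.8] 38.6
4.0: [4.00,0.00,0,0,0,0.000,0] [477.1   2.1] 38.6
6.0: [6.00,0.00,0,0,0,0.000,0] [478.7   3.3] 38.6
8.0: [8.00,0.00,0,0,0,0.000,0] [480.3   4.6] 38.6
10.0: [10.00,0.00,0,0,0,0.000,0] [481.8   5.8] 38.6
12.0: [12.00,0.00,0,0,0,-0.000,0] [483.4   7.1] 38.6
14.0: [14.00,0.00,0,0,0,-0.000,0] [484.9   8.3] 38.6
16.0: [16.00,0.00,0,0,0,-0.000,0] [486.5   9.6] 38.6
18.0: [18.00,0.00,0,0,0,-0.000,0] [488.1  10.8] 38.6
segs [np.float64(34.9), np.float64(27.0), np.float64(27.9), np.float64(45.3), 90]
20.0: [2.00,-0.00,0,0,0,-0.000,0] [489.6  12.1] 38.6
22.0: [4.00,-0.00,0,0,0,-0.000,0] [491.2  13.3] 38.6
24.0: [6.00,-0.00,0,0,0,0.000,0] [492.8  14.6] 38.6
26.0: [8.00,0.00,0,0,0,0.000,0] [494.3  15.8] 38.6
28.0: [10.00,0.01,0,0,0,0.001,0] [495.9  17.1] 38.5
30.0: [12.00,0.05,0,0,0,0.007,0] [497.5  18.3] 38.2
32.0: [14.00,0.17,0,0,0,0.020,0] [499.1  19.4] 37.4
34.0: [15.99,0.39,0,0,0,0.045,0] [500.8  20.5] 36.0
segs [np.float64(34.9), np.float64(27.0), np.float64(27.9), np.float64(45.3), 90]
36.0: [1.98,0.25,0,0,0,0.036,0] [502.6  21.5] 34.0
38.0: [3.95,0.63,0,0,0,0.084,0] [504.4  22.3] 31.3
40.0: [5.87,1.15,0,0,0,0.142,0] [506.2  23. ] 27.9
42.0: [7.75,1.82,0,0,0,0.208,0] [508.1  23.6] 24.1
44.0: [9.58,2.62,0,0,0,0.279,0] [510.1  24. ] 20.1
46.0: [11.34,3.55,0,0,0,0.350,0] [512.1  24.3] 16.0
48.0: [13.04,4.61,0,0,0,0.421,0] [514.1  24.4] 11.9
50.0: [14.65,5.78,0,0,0,0.493,0] [516.1  24.4] 7.8
```

```bash
python3 -m inch '[[[1.5,0,0,0,0,0,0],[3,0,0,0,0,0,0],[4.5,0,0,0,0,0,0],[6,0,0,0,0,0,0]]]'>/dev/null && python3 g.py && python3 -m inch '[[[1.5,0,0,0,0,0,0],[3,0,0,0,0,0,0],[4.5,0,0,0,0,0,0],[6,0,0,0,0,0,0]]]'>/dev/null && python3 g.py && python3 -m inch '[[[1.5,0,0,0,0,0,0],[3,0,0,0,0,0,0],[4.5,0,0,0,0,0,0],[6,0,0,0,0,0,0]]]'>/dev/null && python3 g.py && python3 -m inch '[[[1.5,0,0,0,0,0,0],[3,0,0,0,0,0,0],[4.5,0,0,0,0,0,0],[6,0,0,0,0,0,0]]]'>/dev/null && python3 g.py && python3 -m inch '[[[1,0,0,0,0,0,0],[2,0,0,0,0,0,0],[2,0,0,0,0,0,0]]]'>/dev/null && python3 g.py; python3 path.py 26 35 1.5
```

```text
t 14.65 p [478.8   3.4 198.8] yaw 38.6 Ftool [-0.5 -0.3 -0.1] Mtool [-0.05  0.03  0.05]
t 15.05 p [483.4   7.1 198.8] yaw 38.6 Ftool [0.4 0.1 0.5] Mtool [-0.06  0.07 -0.01]
t 15.45 p [488.1  10.9 198.8] yaw 38.6 Ftool [-0.3  0.6 -0. ] Mtool [-0.04  0.01  0.01]
t 15.85 p [492.8  14.6 198.8] yaw 38.6 Ftool [0.6 0.1 0.9] Mtool [-0.03 -0.    0.03]
t 16.15 p [494.4  15.9 198.8] yaw 38.6 Ftool [-0.3 -0.5  0.1] Mtool [-0.03 -0.01  0.01]
segs [np.float64(34.9), np.float64(27.0), np.float64(27.9), np.float64(45.3), 90]
27.5: [1.50,0.00,0,0,0,0.000,0] [495.5  16.7] 38.6
29.0: [3.00,0.02,0,0,0,0.003,0] [496.7  17.7] 38.4
30.5: [4.50,0.08,0,0,0,0.009,0] [497.9  18.6] 38.1
32.0: [6.00,0.17,0,0,0,0.020,0] [499.1  19.4] 37.4
33.5: [7.49,0.32,0,0,0,0.038,0] [500.4  20.2] 36.4
35.0: [8.98,0.54,0,0,0,0.061,0] [501.7  21. ] 35.1
```

```bash
python3 -m inch '[[[1.5,0,0,0,0,0,0],[3,0.02,0,0,0,0.003,0],[4.5,0.08,0,0,0,0.009,0],[6,0.17,0,0,0,0.02,0],[6,0.17,0,0,0,0.02,0]]]'>/dev/null && python3 g.py; python3 path.py 32 36 1; python3 path.py 36 40 1;python3 path.py 40 44 1
```

```text
t 16.65 p [499.2  19.5 198.8] yaw 37.4 Ftool [-0.5 -0.3  0.4] Mtool [-0.01  0.    0.  ]
segs [np.float64(34.9), np.float64(27.0), np.float64(27.9), np.float64(45.3), 90]
33.0: [1.00,0.07,0,0,0,0.011,0] [500.  20.] 36.8
34.0: [1.99,0.18,0,0,0,0.024,0] [500.8  20.5] 36.0
35.0: [2.99,0.31,0,0,0,0.041,0] [501.7  21. ] 35.1
36.0: [3.97,0.47,0,0,0,0.060,0] [502.6  21.5] 34.0
segs [np.float64(34.9), np.float64(27.0), np.float64(27.9), np.float64(45.3), 90]
37.0: [0.99,0.14,0,0,0,0.022,0] [503.5  21.9] 32.7
38.0: [1.97,0.31,0,0,0,0.048,0] [504.4  22.3] 31.3
39.0: [2.95,0.52,0,0,0,0.075,0] [505.3  22.7] 29.7
40.0: [3.92,0.76,0,0,0,0.106,0] [506.2  23. ] 27.9
segs [np.float64(34.9), np.float64(27.0), np.float64(27.9), np.float64(45.3), 90]
41.0: [0.98,0.18,0,0,0,0.032,0] [507.2  23.3] 26.1
42.0: [1.96,0.39,0,0,0,0.066,0] [508.1  23.6] 24.1
43.0: [2.92,0.65,0,0,0,0.101,0] [509.1  23.8] 22.1
44.0: [3.88,0.93,0,0,0,0.137,0] [510.1  24. ] 20.1
```

```bash
python3 -m inch '[[[1,0.07,0,0,0,0.011,0],[1.99,0.18,0,0,0,0.024,0],[2.99,0.31,0,0,0,0.041,0],[3.97,0.47,0,0,0,0.06,0],[3.97,0.47,0,0,0,0.06,0]]]'>/dev/null && python3 g.py 3 && python3 -m inch '[[[0.99,0.14,0,0,0,0.022,0],[1.97,0.31,0,0,0,0.048,0],[1.97,0.31,0,0,0,0.048,0]]]'>/dev/null && python3 g.py 3; python3 path.py 38 41 1;python3 path.py 41 44 1; python3 path.py 44 47 1
```

```text
t 17.15 p [502.5  21.5 198.7] yaw 34.0 Ftool [-0.4  0.2  1. ] Mtool [-0.06  0.01  0.  ]
t 17.45 p [504.3  22.3 198.7] yaw 31.2 Ftool [-0.7  1.4  0.9] Mtool [-0.12 -0.12 -0.04]
segs [np.float64(34.9), np.float64(27.0), np.float64(27.9), np.float64(45.3), 90]
39.0: [0.99,0.16,0,0,0,0.028,0] [505.3  22.7] 29.7
40.0: [1.96,0.36,0,0,0,0.058,0] [506.2  23. ] 27.9
41.0: [2.93,0.60,0,0,0,0.090,0] [507.2  23.3] 26.1
segs [np.float64(34.9), np.float64(27.0), np.float64(27.9), np.float64(45.3), 90]
42.0: [0.98,0.18,0,0,0,0.034,0] [508.1  23.6] 24.1
43.0: [1.95,0.40,0,0,0,0.069,0] [509.1  23.8] 22.1
44.0: [2.92,0.66,0,0,0,0.105,0] [510.1  24. ] 20.1
segs [np.float64(34.9), np.float64(27.0), np.float64(27.9), np.float64(45.3), 90]
45.0: [0.98,0.19,0,0,0,0.036,0] [511.1  24.2] 18.0
46.0: [1.95,0.41,0,0,0,0.071,0] [512.1  24.3] 16.0
47.0: [2.92,0.67,0,0,0,0.107,0] [513.1  24.4] 13.9
```

```bash
python3 -m inch '[[[0.99,0.16,0,0,0,0.028,0],[0.99,0.16,0,0,0,0.028,0]]]'>/dev/null && python3 g.py 3 && python3 -m inch '[[[0.98,0.2,0,0,0,0.03,0],[1.95,0.44,0,0,0,0.062,0],[1.95,0.44,0,0,0,0.062,0]]]'>/dev/null && python3 g.py 3
```

```text
t 17.65 p [505.2  22.6 198.7] yaw 29.6 Ftool [-1.   0.2  2.3] Mtool [-0.15 -0.18  0.05]
t 17.95 p [507.1  23.2 198.7] yaw 26.1 Ftool [-1.3  0.9  2.7] Mtool [-0.2  -0.17  0.  ]
```

The rod presses the eye down with about 1.8 N, so I give way 0.3 mm downward and go on.

```bash
python3 -m inch '[[[0,0.05,0.3,0,0,0,0],[0,0.05,0.3,0,0,0,0]]]'>/dev/null && python3 g.py 4 && python3 -m inch '[[[0.98,0.18,0,0,0,0.034,0],[0.98,0.18,0,0,0,0.034,0]]]'>/dev/null && python3 g.py 3 && python3 -m inch '[[[0.98,0.2,0,0,0,0.035,0],[1.95,0.44,0,0,0,0.071,0],[1.95,0.44,0,0,0,0.071,0]]]'>/dev/null && python3 g.py 3
```

```text
t 18.15 p [507.2  23.1 198.5] yaw 26.1 Ftool [-1.4  1.5  0.2] Mtool [-0.18 -0.2   0.04]
t 18.35 p [508.2  23.4 198.5] yaw 24.2 Ftool [-0.6  2.1  1.8] Mtool [-0.28 -0.15  0.01]
t 18.65 p [510.   23.8 198.4] yaw 20.1 Ftool [-0.7  1.3  0.9] Mtool [-0.28 -0.27  0.  ]
```

```bash
python3 -m inch '[[[0.98,0.32,0,0,0,0.036,0],[1.95,0.55,0,0,0,0.071,0],[1.95,0.55,0,0,0,0.071,0]]]'>/dev/null && python3 g.py 4 ; python3 path.py 46 49 1; python3 path.py 49 52 1; python3 path.py 52 56 1; python3 path.py 56 60 1
```

```text
t 18.95 p [512.   24.  198.4] yaw 16.1 Ftool [-2.   1.5  2.5] Mtool [-0.23 -0.21  0.04]
segs [np.float64(34.9), np.float64(27.0), np.float64(27.9), np.float64(45.3), 90]
47.0: [0.98,0.19,0,0,0,0.036,0] [513.1  24.4] 13.9
48.0: [1.95,0.41,0,0,0,0.071,0] [514.1  24.4] 11.9
49.0: [2.92,0.67,0,0,0,0.107,0] [515.1  24.5] 9.8
segs [np.float64(34.9), np.float64(27.0), np.float64(27.9), np.float64(45.3), 90]
50.0: [0.98,0.19,0,0,0,0.036,0] [516.1  24.4] 7.8
51.0: [1.95,0.41,0,0,0,0.071,0] [517.   24.4] 5.8
52.0: [2.92,0.67,0,0,0,0.107,0] [518.   24.3] 3.7
segs [np.float64(34.9), np.float64(27.0), np.float64(27.9), np.float64(45.3), 90]
53.0: [0.98,0.19,0,0,0,0.036,0] [519.   24.2] 1.7
54.0: [1.95,0.41,0,0,0,0.071,0] [520.  24.] -0.4
55.0: [2.92,0.66,0,0,0,0.106,0] [521.   23.8] -2.4
56.0: [3.87,0.94,0,0,0,0.140,0] [522.   23.6] -4.3
segs [np.float64(34.9), np.float64(27.0), np.float64(27.9), np.float64(45.3), 90]
57.0: [0.98,0.16,0,0,0,0.032,0] [522.9  23.4] -6.2
58.0: [1.96,0.34,0,0,0,0.062,0] [523.9  23.1] -7.9
59.0: [2.94,0.53,0,0,0,0.090,0] [524.9  22.9] -9.5
60.0: [3.91,0.74,0,0,0,0.115,0] [525.8  22.6] -10.9
```

```bash
python3 -m inch '[[[0.98,0.3,0.3,0,0,0.036,0],[1.95,0.52,0.3,0,0,0.071,0],[1.95,0.52,0.3,0,0,0.071,0]]]'>/dev/null && python3 g.py 4 && python3 -m inch '[[[0.98,0.19,0,0,0,0.036,0],[1.95,0.41,0,0,0,0.071,0],[1.95,0.41,0,0,0,0.071,0]]]'>/dev/null && python3 g.py 3.5
```

```text
t 19.25 p [514.2  24.1 198.2] yaw 12.1 Ftool [-0.3  1.1  0.5] Mtool [-0.25 -0.21 -0.01]
t 19.55 p [516.1  24.  198.2] yaw 8.0 Ftool [-1.7  2.1  0.5] Mtool [-0.27 -0.17 -0.  ]
```

```bash
python3 -m inch '[[[0.98,0.34,0,0,0,0.036,0],[1.95,0.56,0,0,0,0.071,0],[1.95,0.56,0,0,0,0.071,0]]]'>/dev/null && python3 g.py 3.5 && python3 -m inch '[[[0.98,0.19,0,0,0,0.036,0],[1.95,0.41,0,0,0,0.071,0],[1.95,0.41,0,0,0,0.071,0]]]'>/dev/null && python3 g.py 3.5 && python3 -m inch '[[[0.98,0.19,0,0,0,0.036,0],[1.95,0.41,0,0,0,0.069,0],[1.95,0.41,0,0,0,0.069,0]]]'>/dev/null && python3 g.py 3.5
```

```text
t 19.85 p [518.3  23.8 198.2] yaw 3.9 Ftool [-0.9  0.9  0.8] Mtool [-0.19 -0.11  0.04]
t 20.15 p [520.2  23.6 198.2] yaw -0.1 Ftool [-0.6  0.6  1.2] Mtool [-0.14 -0.    0.  ]
t 20.45 p [522.3  23.2 198.3] yaw -4.1 Ftool [0.3 0.7 0.7] Mtool [-0.04  0.01 -0.02]
```

```bash
python3 -m inch '[[[0.98,0.16,0,0,0,0.032,0],[1.96,0.34,0,0,0,0.062,0],[2.94,0.53,0,0,0,0.09,0],[3.91,0.74,0,0,0,0.115,0],[3.91,0.74,0,0,0,0.115,0]]]'>/dev/null && python3 g.py 3.5 ; python3 path.py 60 66 1.5; python3 path.py 66 78 2;  python3 path.py 78 90 2
```

```text
t 20.95 p [526.   22.  198.2] yaw -10.8 Ftool [ 0.2 -0.1  0.9] Mtool [-0.   -0.04 -0.02]
segs [np.float64(34.9), np.float64(27.0), np.float64(27.9), np.float64(45.3), 90]
61.5: [1.49,0.15,0,0,0,0.032,0] [527.2  22.1] -12.7
63.0: [2.97,0.31,0,0,0,0.057,0] [528.7  21.7] -14.2
64.5: [4.46,0.47,0,0,0,0.076,0] [530.1  21.3] -15.3
66.0: [5.95,0.63,0,0,0,0.089,0] [531.5  20.8] -16.0
segs [np.float64(34.9), np.float64(27.0), np.float64(27.9), np.float64(45.3), 90]
68.0: [2.00,0.03,0,0,0,0.009,0] [533.5  20.2] -16.5
70.0: [4.00,0.06,0,0,0,0.012,0] [535.4  19.7] -16.6
72.0: [6.00,0.08,0,0,0,0.012,0] [537.3  19.1] -16.6
74.0: [8.00,0.11,0,0,0,0.012,0] [539.2  18.5] -16.6
76.0: [10.00,0.13,0,0,0,0.012,0] [541.1  17.9] -16.6
78.0: [12.00,0.15,0,0,0,0.012,0] [543.   17.4] -16.6
segs [np.float64(34.9), np.float64(27.0), np.float64(27.9), np.float64(45.3), 90]
80.0: [2.00,-0.00,0,0,0,-0.000,0] [544.9  16.8] -16.6
82.0: [4.00,-0.00,0,0,0,-0.000,0] [546.9  16.2] -16.6
84.0: [6.00,-0.03,0,0,0,-0.003,0] [548.8  15.7] -16.5
86.0: [8.00,-0.11,0,0,0,-0.013,0] [550.7  15.2] -15.9
88.0: [9.99,-0.28,0,0,0,-0.032,0] [552.7  14.8] -14.8
90.0: [11.97,-0.56,0,0,0,-0.063,0] [554.7  14.5] -13.0
```

```bash
python3 -m inch '[[[1.49,0.15,0,0,0,0.032,0],[2.97,0.31,0,0,0,0.057,0],[4.46,0.47,0,0,0,0.076,0],[5.95,0.63,0,0,0,0.089,0],[5.95,0.63,0,0,0,0.089,0]]]'>/dev/null && python3 g.py 3.5 && python3 -m inch '[[[2,0.03,0,0,0,0.009,0],[4,0.06,0,0,0,0.012,0],[6,0.08,0,0,0,0.012,0],[6,0.08,0,0,0,0.012,0]]]'>/dev/null && python3 g.py 3.5 && python3 -m inch '[[[2,0.03,0,0,0,0,0],[4,0.05,0,0,0,0,0],[4,0.05,0,0,0,0,0]]]'>/dev/null && python3 g.py 3.5
python3 - <<'E'
from h import *; import pickle
o=status.get_obs(); d=cam('wrist'); pickle.dump((o,d),open('w6.pkl','wb')); im,K,W=d
print(proj(K,W,[584.4,35,190]),proj(K,W,[551.,14.4,190]),proj(K,W,[590,60,190]))
save('j.png',im,(100,0,400,230),2.5)
E
```

```text
t 21.45 p [531.8  20.3 198.2] yaw -15.9 Ftool [-0.4  1.2  0.5] Mtool [ 0.   -0.02  0.01]
t 21.85 p [537.7  18.5 198.2] yaw -16.6 Ftool [0.1 0.6 0.4] Mtool [ 0.06 -0.   -0.04]
t 22.15 p [541.5  17.4 198.2] yaw -16.6 Ftool [-0.2  0.   1.3] Mtool [ 0.02 -0.01  0.  ]
[195.71983857 178.627736  ] [249.0272401  223.34080263] [149.54003142 181.80427113]
```

View pics/j.png

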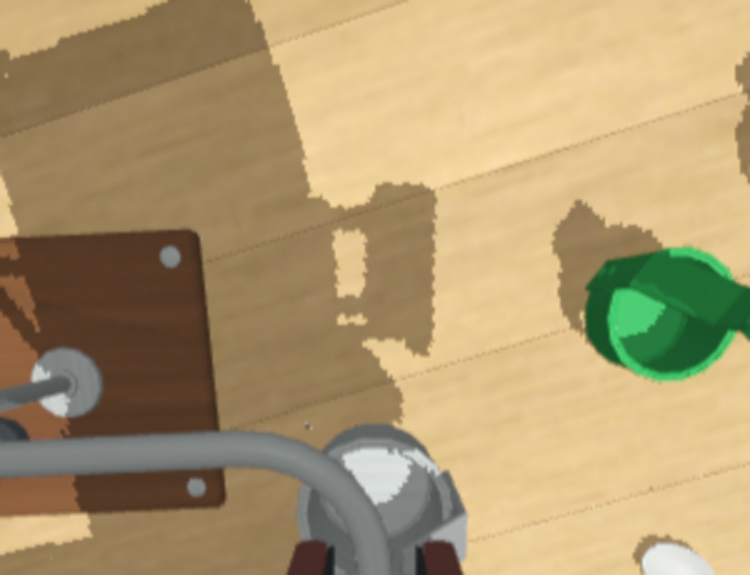

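The rod ahead runs from the bend (px ≈(220,182)) leftward to the collar near px (102,172). I'll measure the final straight and the collar numerically.

Run:
```python
from rod import *; import pickle
o,d=pickle.load(open('w6.pkl','rb')); im,K,W=d
for nm,dr,n in (('left',(-1,0),190),('right',(1,0),70)):
    r=rodpix(im,(195,180),n,half=20,dirn=dr); p=np.array([onz(K,W,q[:2],190) for q in r])
    print(nm)
    for i in range(0,len(r),6 if nm=='left' else 8): print(r[i].round(1),p[i,:2].round(1),im[int(r[i,1]),int(r[i,0])])
```

```text
left
[195.  179.   14.5] [584.3  35.4] [132 137 136]
[189.  179.6  14.8] [584.9  38.7] [131 137 135]
[183.  179.5  15. ] [585.9  41.9] [131 136 134]
[177.  179.9  15. ] [586.7  45.1] [131 135 134]
[171.  180.2  14.8] [587.5  48.4] [130 134 133]
[165.  180.4  14.8] [588.3  51.6] [129 134 133]
[159.  180.6  15. ] [589.1  54.8] [129 135 132]
[153. 181.  15.] [589.9  58. ] [129 134 132]
[147.  181.2  14.8] [590.7  61.2] [128 133 132]
[141.  181.4  15. ] [591.6  64.4] [128 133 131]
[135.  181.8  15. ] [592.3  67.7] [128 133 131]
[129.  181.7  15.5] [593.3  70.8] [128 133 131]
[123.  182.3  14.5] [594.   74.2] [126 131 129]
[117.  182.6  14.5] [594.7  77.4] [127 132 129]
[111.  182.   16.2] [596.   80.4] [128 132 131]
[105.2 180.3  21.2] [597.8  83.1] [126 131 130]
[ 97.7 172.    6.2] [603.2  85.2] [63 68 70]
[ 80.3 182.6  27. ] [600.5  96.8] [68 72 75]
[ 72.3 189.2  31.5] [598.3 102.7] [68 71 74]
[ 70.2 180.1  30.2] [603.4 101.5] [67 71 74]
[ 78.3 174.   32.8] [605.2  95.8] [63 67 70]
[ 80. 193.  33.] [595.1  99.5] [64 68 71]
[ 68.3 183.5  27.5] [601.9 103.4] [66 70 73]
[ 77.6 172.5  33. ] [606.1  95.8] [62 66 69]
[ 87.3 181.8  25.8] [599.8  92.9] [56 59 60]
[ 64.5 189.4  26.2] [599.5 106.9] [65 69 72]
[ 81.9 174.8  33. ] [604.3  94.1] [61 66 67]
[ 77.2 191.   17.8] [596.6 100.5] [66 70 73]
[ 63.2 184.4  29.8] [602.3 106.3] [67 71 74]
[ 84.3 175.9  33.2] [603.3  93.1] [46 49 51]
[ 78.4 190.8  15.8] [596.6  99.8] [67 72 75]
[ 64.8 185.5  31.2] [601.5 105.7] [67 70 73]
right
[195.  179.   14.5] [584.3  35.4] [132 137 136]
[203.  179.5  14. ] [582.8  31.3] [133 139 138]
[210.9 180.9  14.2] [580.8  27.4] [135 140 139]
[218.5 183.2  14.2] [578.4  23.8] [134 140 139]
[227.6 184.5  28.2] [576.3  19.2] [126 130 129]
[234.6 195.3   4.2] [569.2  17.4] [127 132 131]
[236.  204.2   1. ] [564.1  18.1] [113 118 117]
[245.  212.7   1.2] [557.8  14.7] [126 130 129]
[263.4 210.1  18.2] [556.3   4.3] [110 115 114]
```

```bash
python3 - <<'E'
from rod import *; import pickle
o,d=pickle.load(open('w6.pkl','rb')); im,K,W=d
for x in range(112,60,-3):
    y=182.6+(117-x)*.042; print(x,round(y,1),im[int(round(y)),x].tolist(),onz(K,W,(x,y),190)[:2].round(1),onz(K,W,(x,y),198)[:2].round(1))
E
sed -i 's/^h1,h2,h3=.*/h2,h3=dr(-16.6),dr(75.8); h1=h2/; s/^P0=.*/P0=np.array([536.9,18.7]); Q3=np.array([586.05,41.5])/; s/^sh=.*//; s/^I1=.*/I2=X(P0,h2,Q3,h3); r=28./; s/^t1=.*/t2=r*np.tan((h3-h2)\/2)/; s/^segs=.*/segs=[(np.linalg.norm(I2-P0)-t2,0),(r*(h3-h2),1\/r),(90,0)]/' path.py
sed -i 's/^    print(.segs.*/    print("segs",[round(float(x[0]),1) for x in segs])/' path.py
sed -i '/^u=/d; s/^e=-4.8; dr=np.radians/e=-4.8; dr=np.radians; u=lambda h:np.array([np.cos(h),np.sin(h)])/' path.py
sed -i 's/^X=/X=/' path.py; grep -n "I2\|^X" path.py; python3 path.py 0 10 2; python3 path.py 10 18 1
```

```text
112 182.8 [125, 130, 128] [595.4  80.1] [596.   75.7]
109 182.9 [126, 131, 129] [595.8  81.7] [596.3  77.3]
106 183.1 [125, 130, 129] [596.2  83.3] [596.7  78.8]
103 183.2 [125, 130, 129] [596.6  84.9] [597.1  80.3]
100 183.3 [125, 131, 129] [597.   86.5] [597.5  81.9]
97 183.4 [125, 130, 128] [597.4  88.2] [597.9  83.4]
94 183.6 [124, 129, 127] [597.9  89.8] [598.3  84.9]
91 183.7 [124, 129, 128] [598.3  91.4] [598.7  86.5]
88 183.8 [114, 118, 117] [598.7  93. ] [599.1  88. ]
85 183.9 [46, 49, 51] [599.1  94.6] [599.4  89.5]
82 184.1 [52, 56, 57] [599.5  96.3] [599.8  91.1]
79 184.2 [68, 71, 74] [599.9  97.9] [600.2  92.6]
76 184.3 [68, 72, 76] [600.3  99.5] [600.6  94.2]
73 184.4 [68, 72, 74] [600.7 101.1] [601.   95.7]
70 184.6 [67, 72, 74] [601.1 102.7] [601.4  97.2]
67 184.7 [66, 69, 72] [601.5 104.4] [601.8  98.8]
64 184.8 [67, 70, 73] [601.9 106. ] [602.2 100.3]
61 185.0 [70, 74, 77] [602.4 107.6] [602.5 101.8]
6:X=lambda a,ha,b,hb:a+u(ha)*np.linalg.solve(np.array([u(ha),-u(hb)]).T,b-a)[0]
7:I2=X(P0,h2,Q3,h3); r=28.
9:segs=[(np.linalg.norm(I2-P0)-t2,0),(r*(h3-h2),1/r),(90,0)]
segs [12.9, 45.2, 90.0]
2.0: [2.00,-0.00,0,0,0,-0.000,0] [543.4  16.8] -16.6
4.0: [4.00,-0.00,0,0,0,-0.000,0] [545.3  16.2] -16.6
6.0: [6.00,-0.01,0,0,0,-0.001,0] [547.3  15.6] -16.5
8.0: [8.00,-0.06,0,0,0,-0.007,0] [549.2  15.1] -16.2
10.0: [10.00,-0.18,0,0,0,-0.021,0] [551.1  14.6] -15.4
segs [12.9, 45.2, 90.0]
11.0: [1.00,-0.07,0,0,0,-0.011,0] [552.1  14.4] -14.8
12.0: [1.99,-0.18,0,0,0,-0.025,0] [553.1  14.3] -14.0
13.0: [2.99,-0.31,0,0,0,-0.041,0] [554.1  14.1] -13.0
14.0: [3.97,-0.47,0,0,0,-0.061,0] [555.1  14. ] -11.9
15.0: [4.95,-0.67,0,0,0,-0.083,0] [556.1  14. ] -10.6
16.0: [5.92,-0.90,0,0,0,-0.109,0] [557.1  13.9] -9.2
17.0: [6.88,-1.17,0,0,0,-0.137,0] [558.1  13.9] -7.6
18.0: [7.84,-1.48,0,0,0,-0.167,0] [559.1  14. ] -5.8
```

Collar face at about (599,91), 52 mm from the upright (44–68 expected). I go on round the first bend.

```bash
python3 -m inch '[[[2,0,0,0,0,0,0],[4,0,0,0,0,0,0],[6,0,0,0,0,0,0],[8,-0.06,0,0,0,-0.007,0],[10,-0.18,0,0,0,-0.021,0],[10,-0.18,0,0,0,-0.021,0]]]'>/dev/null && python3 g.py 3 && python3 -m inch '[[[1,-0.07,0,0,0,-0.011,0],[1.99,-0.18,0,0,0,-0.025,0],[2.99,-0.31,0,0,0,-0.041,0],[3.97,-0.47,0,0,0,-0.061,0],[3.97,-0.47,0,0,0,-0.061,0]]]'>/dev/null && python3 g.py 3; for a in 14 16 18 20 22 24; do python3 path.py $a $((a+2)) 1|grep :; done
```

```text
t 22.80 p [551.1  14.7 198.2] yaw -15.3 Ftool [-0.1 -0.3  1.6] Mtool [-0.01  0.09  0.01]
t 23.30 p [554.8  14.2 198.1] yaw -11.8 Ftool [-0.  -0.9  1.3] Mtool [ 0.13 -0.07  0.02]
15.0: [0.99,-0.14,0,0,0,-0.023,0] [556.1  14. ] -10.6
16.0: [1.97,-0.31,0,0,0,-0.048,0] [557.1  13.9] -9.2
17.0: [0.99,-0.16,0,0,0,-0.028,0] [558.1  13.9] -7.6
18.0: [1.96,-0.36,0,0,0,-0.058,0] [559.1  14. ] -5.8
19.0: [0.98,-0.18,0,0,0,-0.032,0] [560.1  14.1] -4.0
20.0: [1.96,-0.39,0,0,0,-0.066,0] [561.1  14.2] -2.0
21.0: [0.98,-0.19,0,0,0,-0.035,0] [562.   14.3] -0.0
22.0: [1.95,-0.41,0,0,0,-0.071,0] [563.   14.5] 2.0
23.0: [0.98,-0.19,0,0,0,-0.036,0] [564.   14.7] 4.1
24.0: [1.95,-0.41,0,0,0,-0.071,0] [565.  15.] 6.1
25.0: [0.98,-0.19,0,0,0,-0.036,0] [565.9  15.3] 8.2
26.0: [1.95,-0.41,0,0,0,-0.071,0] [566.9  15.6] 10.2
```

```bash
python3 -m inch '[[[0.99,-0.17,0,0,0,-0.023,0],[1.97,-0.36,0.1,0,0,-0.048,0],[1.97,-0.36,0.1,0,0,-0.048,0]]]'>/dev/null && python3 g.py 3 && python3 -m inch '[[[0.99,-0.16,0,0,0,-0.028,0],[1.96,-0.36,0,0,0,-0.058,0],[1.96,-0.36,0,0,0,-0.058,0]]]'>/dev/null && python3 g.py 3
```

```text
t 23.60 p [556.8  14.2 198. ] yaw -9.1 Ftool [ 0.5 -0.6  0.6] Mtool [ 0.2  -0.05 -0.  ]
t 23.90 p [558.8  14.2 198.1] yaw -5.7 Ftool [-1.6 -0.8  0.4] Mtool [ 0.27 -0.09 -0.07]
```

```bash
python3 -m inch '[[[0.98,-0.33,0,0,0,-0.032,0],[1.96,-0.54,0,0,0,-0.066,0],[1.96,-0.54,0,0,0,-0.066,0]]]'>/dev/null && python3 g.py 3 && python3 -m inch '[[[0.98,-0.22,0,0,0,-0.035,0],[1.95,-0.46,0,0,0,-0.071,0],[1.95,-0.46,0,0,0,-0.071,0]]]'>/dev/null && python3 g.py 3
```

```text
t 24.20 p [560.9  14.5 198.1] yaw -2.0 Ftool [-0.4 -0.5  1.5] Mtool [ 0.2  -0.05  0.03]
t 24.50 p [562.8  14.9 198.1] yaw 2.0 Ftool [ 0.8 -0.5  1.3] Mtool [ 0.16 -0.12 -0.04]
```

```bash
python3 -m inch '[[[0.98,-0.22,0,0,0,-0.036,0],[1.95,-0.46,0,0,0,-0.071,0],[1.95,-0.46,0,0,0,-0.071,0]]]'>/dev/null && python3 g.py 3 && python3 -m inch '[[[0.98,-0.19,0,0,0,-0.036,0],[1.95,-0.41,0,0,0,-0.071,0],[1.95,-0.41,0,0,0,-0.071,0]]]'>/dev/null && python3 g.py 3&& python3 -m inch '[[[0.98,-0.19,0,0,0,-0.036,0],[1.95,-0.41,0,0,0,-0.071,0],[1.95,-0.41,0,0,0,-0.071,0]]]'>/dev/null && python3 g.py 3;  for a in 28 30 44 46 48 50 52 54 56 58 60; do python3 path.py $a $((a+2)) 1|grep :; done
```

```text
t 24.80 p [564.7  15.4 198.1] yaw 6.1 Ftool [-0.2 -0.2  1.1] Mtool [ 0.14 -0.03  0.05]
t 25.10 p [566.6  16.  198.1] yaw 10.1 Ftool [-0.4 -0.5  0.8] Mtool [ 0.1  -0.03 -0.04]
t 25.40 p [568.5  16.7 198.1] yaw 14.2 Ftool [-0.3 -0.4  1. ] Mtool [ 0.07 -0.07 -0.06]
29.0: [0.98,-0.19,0,0,0,-0.036,0] [569.6  16.8] 16.3
30.0: [1.95,-0.41,0,0,0,-0.071,0] [570.5  17.2] 18.4
31.0: [0.98,-0.19,0,0,0,-0.036,0] [571.4  17.7] 20.4
32.0: [1.95,-0.41,0,0,0,-0.071,0] [572.2  18.3] 22.5
45.0: [0.98,-0.19,0,0,0,-0.036,0] [581.2  27.5] 49.1
46.0: [1.95,-0.41,0,0,0,-0.071,0] [581.7  28.3] 51.1
47.0: [0.98,-0.19,0,0,0,-0.036,0] [582.2  29.2] 53.2
48.0: [1.95,-0.41,0,0,0,-0.071,0] [582.6  30.1] 55.2
49.0: [0.98,-0.19,0,0,0,-0.036,0] [583.  31.] 57.3
50.0: [1.95,-0.41,0,0,0,-0.071,0] [583.4  31.9] 59.3
51.0: [0.98,-0.18,0,0,0,-0.035,0] [583.7  32.9] 61.3
52.0: [1.95,-0.39,0,0,0,-0.069,0] [584.   33.8] 63.3
53.0: [0.98,-0.16,0,0,0,-0.032,0] [584.3  34.8] 65.1
54.0: [1.96,-0.34,0,0,0,-0.063,0] [584.6  35.7] 66.8
55.0: [0.99,-0.13,0,0,0,-0.028,0] [584.9  36.7] 68.4
56.0: [1.97,-0.28,0,0,0,-0.053,0] [585.1  37.6] 69.9
57.0: [0.99,-0.10,0,0,0,-0.022,0] [585.4  38.6] 71.2
58.0: [1.98,-0.21,0,0,0,-0.042,0] [585.6  39.6] 72.3
59.0: [0.99,-0.07,0,0,0,-0.016,0] [585.9  40.5] 73.2
60.0: [1.99,-0.14,0,0,0,-0.030,0] [586.1  41.5] 74.0
61.0: [1.00,-0.04,0,0,0,-0.011,0] [586.3  42.5] 74.6
62.0: [2.00,-0.08,0,0,0,-0.019,0] [586.6  43.5] 75.1
```

```bash
A='python3 g.py 3'; python3 -m inch '[[[0.98,-0.19,0,0,0,-0.036,0],[1.95,-0.41,0,0,0,-0.071,0],[1.95,-0.41,0,0,0,-0.071,0]]]'>/dev/null && $A && python3 -m inch '[[[0.98,-0.19,0,0,0,-0.036,0],[1.95,-0.41,0,0,0,-0.071,0],[1.95,-0.41,0,0,0,-0.071,0]]]'>/dev/null && $A && python3 -m inch '[[[0.98,-0.19,0,0,0,-0.036,0],[1.95,-0.41,0,0,0,-0.071,0],[1.95,-0.41,0,0,0,-0.071,0]]]'>/dev/null && $A && python3 -m inch '[[[0.98,-0.19,0,0,0,-0.036,0],[1.95,-0.41,0,0,0,-0.071,0],[1.95,-0.41,0,0,0,-0.071,0]]]'>/dev/null && $A
```

```text
t 25.70 p [570.2  17.6 198.1] yaw 18.2 Ftool [-0.5  0.   0.8] Mtool [ 0.02 -0.05 -0.03]
t 26.00 p [571.9  18.7 198.1] yaw 22.3 Ftool [-0.3 -0.6  1.4] Mtool [ 0.07 -0.03  0.01]
t 26.30 p [573.6  19.7 198.1] yaw 26.4 Ftool [ 0.1 -0.2  0.5] Mtool [ 0.04 -0.01 -0.01]
t 26.60 p [575.1  21.  198.1] yaw 30.4 Ftool [-0.  -0.4  1. ] Mtool [ 0.    0.03 -0.05]
```

```bash
A='python3 g.py 3'; python3 -m inch '[[[0.98,-0.19,0,0,0,-0.036,0],[1.95,-0.41,0,0,0,-0.071,0],[1.95,-0.41,0,0,0,-0.071,0]]]'>/dev/null && $A && python3 -m inch '[[[0.98,-0.19,0,0,0,-0.036,0],[1.95,-0.41,0,0,0,-0.071,0],[1.95,-0.41,0,0,0,-0.071,0]]]'>/dev/null && $A && python3 -m inch '[[[0.98,-0.19,0,0,0,-0.036,0],[1.95,-0.41,0,0,0,-0.071,0],[1.95,-0.41,0,0,0,-0.071,0]]]'>/dev/null && $A && python3 -m inch '[[[0.98,-0.19,0,0,0,-0.036,0],[1.95,-0.41,0,0,0,-0.071,0],[1.95,-0.41,0,0,0,-0.071,0]]]'>/dev/null && $A
```

```text
t 26.90 p [576.5  22.3 198.1] yaw 34.5 Ftool [-0.8 -1.7  0.7] Mtool [ 0.09 -0.02  0.02]
t 27.20 p [577.9  23.8 198.1] yaw 38.6 Ftool [-0.1 -0.7  0.6] Mtool [0.06 0.01 0.01]
t 27.50 p [579.2  25.3 198.1] yaw 42.6 Ftool [ 1.  -0.2  0.7] Mtool [ 0.07  0.   -0.04]
t 27.80 p [580.3  26.9 198.1] yaw 46.7 Ftool [-0.4 -0.6  0.4] Mtool [ 0.01 -0.06 -0.03]
```

```bash
A='python3 g.py 3'; python3 -m inch '[[[0.98,-0.19,0,0,0,-0.036,0],[1.95,-0.41,0,0,0,-0.071,0],[1.95,-0.41,0,0,0,-0.071,0]]]'>/dev/null && $A && python3 -m inch '[[[0.98,-0.19,0,0,0,-0.036,0],[1.95,-0.41,0,0,0,-0.071,0],[1.95,-0.41,0,0,0,-0.071,0]]]'>/dev/null && $A && python3 -m inch '[[[0.98,-0.19,0,0,0,-0.036,0],[1.95,-0.41,0,0,0,-0.071,0],[1.95,-0.41,0,0,0,-0.071,0]]]'>/dev/null && $A && python3 -m inch '[[[0.98,-0.18,0,0,0,-0.035,0],[1.95,-0.39,0,0,0,-0.069,0],[1.95,-0.39,0,0,0,-0.069,0]]]'>/dev/null && $A && python3 -m inch '[[[0.98,-0.16,0,0,0,-0.032,0],[1.96,-0.34,0,0,0,-0.063,0],[1.96,-0.34,0,0,0,-0.063,0]]]'>/dev/null && $A
```

```text
t 28.10 p [581.4  28.7 198. ] yaw 50.8 Ftool [-0.1 -0.6  1. ] Mtool [ 0.01 -0.05 -0.02]
t 28.40 p [582.3  30.4 198.1] yaw 54.8 Ftool [-0.9  0.3  0.5] Mtool [-0.03  0.01  0.01]
t 28.70 p [583.2  32.3 198.1] yaw 58.9 Ftool [-0.9 -0.5  0.2] Mtool [-0.05 -0.01  0.  ]
t 29.00 p [583.9  34.1 198.1] yaw 62.8 Ftool [0.7 1.2 0.8] Mtool [-0.03  0.03 -0.03]
t 29.30 p [584.4  36.  198.1] yaw 66.5 Ftool [ 0.9 -1.   0. ] Mtool [-0.1  -0.05  0.04]
```

```bash
A='python3 g.py 3'; python3 -m inch '[[[0.99,-0.05,0,0,0,-0.028,0],[1.97,-0.18,0,0,0,-0.053,0],[1.97,-0.18,0,0,0,-0.053,0]]]'>/dev/null && $A && python3 -m inch '[[[0.99,-0.1,0,0,0,-0.022,0],[1.98,-0.21,0,0,0,-0.042,0],[1.98,-0.21,0,0,0,-0.042,0]]]'>/dev/null && $A && python3 -m inch '[[[0.99,-0.07,0,0,0,-0.016,0],[1.99,-0.14,0,0,0,-0.03,0],[1.99,-0.14,0,0,0,-0.03,0]]]'>/dev/null && $A && python3 -m inch '[[[1,-0.04,0,0,0,-0.011,0],[2,-0.08,0,0,0,-0.019,0],[2,-0.08,0,0,0,-0.019,0]]]'>/dev/null && $A ; for a in 62; do python3 path.py $a $((a+16)) 2|grep :; done
```

```text
t 29.60 p [585.   38.  198.1] yaw 69.7 Ftool [ 0.2  0.6 -0.6] Mtool [-0.06  0.06 -0.01]
t 29.90 p [585.5  40.  198.1] yaw 72.1 Ftool [ 0.1 -0.1  1. ] Mtool [-0.12 -0.03 -0.01]
t 30.20 p [586.   41.9 198.1] yaw 73.8 Ftool [ 0.2 -0.1  0.4] Mtool [-0.07 -0.01 -0.03]
t 30.50 p [586.5  43.8 198.1] yaw 74.8 Ftool [-0.2 -0.5  1. ] Mtool [-0.08 -0.01  0.01]
64.0: [2.00,-0.04,0,0,0,-0.009,0] [587.   45.4] 75.6
66.0: [4.00,-0.06,0,0,0,-0.012,0] [587.5  47.3] 75.8
68.0: [6.00,-0.09,0,0,0,-0.012,0] [588.   49.3] 75.8
70.0: [8.00,-0.11,0,0,0,-0.012,0] [588.5  51.2] 75.8
72.0: [10.00,-0.14,0,0,0,-0.012,0] [589.   53.2] 75.8
74.0: [12.00,-0.16,0,0,0,-0.012,0] [589.5  55.1] 75.8
76.0: [14.00,-0.19,0,0,0,-0.012,0] [590.  57.] 75.8
78.0: [16.00,-0.21,0,0,0,-0.012,0] [590.5  59. ] 75.8
```

```bash
A='python3 g.py 3'; python3 -m inch '[[[2,-0.04,0,0,0,-0.009,0],[4,-0.06,0,0,0,-0.014,0],[6,-0.06,0,0,0,-0.016,0],[6,-0.06,0,0,0,-0.016,0]]]'>/dev/null && $A && python3 -m inch '[[[2,0,0,0,0,0,0],[4,0,0,0,0,0,0],[6,0,0,0,0,0,0],[8,0,0,0,0,0,0],[8,0,0,0,0,0,0]]]'>/dev/null && $A && python3 -m inch '[[[0,0,0,0,0,0,42],[0,0,0,0,0,0,42],[0,0,0,0,0,0,42],[0,0,0,0,0,0,42],[0,0,0,0,0,0,42],[0,0,0,0,0,0,42]]]' && python3 -m inch '[[[-3,0,0,0,0,0,42],[-6,0,0,0,0,0,42],[-8,0,0,0,0,0,42],[-8,0,0,0,0,0,42],[-8,0,0,0,0,0,42]]]'
python3 - <<'E'
from h import *; import pickle
o=status.get_obs(); d=cam('wrist'); pickle.dump((o,d),open('w7.pkl','wb')); im,K,W=d
c=int(im.shape[1]/2)
for v in range(195,256,4): print(v,[int(x) for x in im[v,225:277:3].mean(1)])
E
```

```text
t 30.90 p [588.   49.8 198.1] yaw 75.8 Ftool [0.7 0.9 1.1] Mtool [-0.04 -0.01  0.01]
t 31.40 p [590.   57.6 198.1] yaw 75.8 Ftool [-0.  -0.   1.1] Mtool [-0.05 -0.01  0.05]
t: 32.0
ee_pos: [589.9, 57.2, 198.1]
orientation: [-2.48, -1.928, -0.0]
ft_force: [0.3, 0.9, -0.6]
width: 37.1
grasp_force: 0.0
t: 32.5
ee_pos: [587.9, 49.4, 198.1]
orientation: [-2.48, -1.928, 0.0]
ft_force: [0.5, 0.0, -0.1]
width: 36.8
grasp_force: 0.0
195 [104, 129, 133, 133, 133, 132, 111, 124, 129, 128, 119, 212, 211, 173, 93, 91, 94, 118]
199 [91, 109, 124, 130, 130, 130, 110, 124, 128, 127, 116, 140, 161, 115, 94, 95, 107, 111]
203 [92, 93, 95, 117, 127, 131, 109, 125, 128, 128, 116, 109, 99, 103, 110, 111, 109, 110]
207 [93, 94, 94, 95, 97, 104, 107, 124, 128, 128, 115, 99, 112, 110, 109, 110, 111, 110]
211 [99, 95, 95, 96, 97, 98, 106, 124, 128, 128, 115, 97, 109, 111, 111, 109, 109, 108]
215 [170, 172, 97, 96, 97, 99, 107, 123, 128, 128, 115, 100, 103, 107, 108, 108, 108, 109]
219 [191, 207, 193, 103, 99, 97, 108, 123, 128, 128, 116, 105, 99, 103, 107, 109, 134, 192]
223 [194, 193, 133, 114, 114, 112, 108, 109, 106, 107, 109, 110, 113, 117, 112, 194, 191, 195]
227 [194, 195, 135, 114, 121, 128, 130, 133, 136, 133, 132, 131, 126, 116, 138, 198, 193, 191]
231 [192, 193, 144, 114, 123, 128, 130, 131, 134, 133, 130, 129, 125, 117, 138, 199, 197, 191]
235 [187, 191, 154, 113, 121, 129, 131, 133, 133, 132, 131, 128, 123, 117, 139, 198, 200, 191]
239 [190, 191, 154, 114, 120, 128, 132, 133, 134, 132, 130, 129, 121, 114, 154, 198, 197, 194]
243 [188, 191, 153, 115, 121, 127, 131, 134, 133, 133, 130, 126, 122, 112, 153, 194, 194, 194]
247 [187, 189, 184, 117, 121, 128, 129, 132, 135, 132, 131, 126, 120, 112, 190, 193, 197, 198]
251 [185, 190, 188, 175, 134, 128, 130, 130, 133, 133, 129, 126, 126, 173, 195, 191, 195, 198]
255 [188, 185, 191, 188, 189, 185, 134, 122, 128, 127, 116, 192, 195, 197, 197, 194, 193, 197]
```

The tube sits centred between the open fingers, with its front face now about 3 mm ahead of the pad edges. I close again and slide toward the collar.

```bash
A='python3 g.py 3'; python3 -m inch '[[[0,0,0,0,0,0,0],[0,0,0,0,0,0,0],[0,0,0,0,0,0,0],[0,0,0,0,0,0,0],[0,0,0,0,0,0,0],[0,0,0,0,0,0,0],[0,0,0,0,0,0,0]]]' && $A && python3 -m inch '[[[1.5,0,0,0,0,0,0],[3,0,0,0,0,0,0],[5,0,0,0,0,0,0],[7,0,0,0,0,0,0],[9,0,0,0,0,0,0],[9,0,0,0,0,0,0]]]'>/dev/null && $A && python3 -m inch '[[[1.5,0,0,0,0,0,0],[3,0,0,0,0,0,0],[4.5,0,0,0,0,0,0],[6,0,0,0,0,0,0],[7.5,0,0,0,0,0,0],[9,0,0,0,0,0,0],[9,0,0,0,0,0,0]]]'>/dev/null && $A
```

```text
t: 33.25
ee_pos: [588.0, 49.6, 198.1]
orientation: [-2.48, -1.928, -0.0]
ft_force: [0.2, 0.3, 0.6]
width: 19.5
grasp_force: 30.0
t 33.25 p [588.   49.6 198.1] yaw 75.7 Ftool [ 0.4  0.1 -0.6] Mtool [-0.07 -0.01  0.03]
t 33.85 p [590.3  58.6 198.1] yaw 75.7 Ftool [0.1 0.5 0.4] Mtool [-0.11  0.09  0.03]
t 34.55 p [592.5  67.2 198.1] yaw 75.7 Ftool [-0.3 -0.9  0. ] Mtool [-0.1   0.05 -0.04]
```

```bash
A='python3 g.py 2.6'; B=">/dev/null"; python3 -m inch '[[[1,0,0,0,0,0,0],[2,0,0,0,0,0,0],[3,0,0,0,0,0,0],[4,0,0,0,0,0,0],[4,0,0,0,0,0,0]]]'>/dev/null && $A && python3 -m inch '[[[0.5,0,0,0,0,0,0],[1,0,0,0,0,0,0],[1,0,0,0,0,0,0]]]'>/dev/null && $A && python3 -m inch '[[[0.5,0,0,0,0,0,0],[1,0,0,0,0,0,0],[1,0,0,0,0,0,0]]]'>/dev/null && $A && python3 -m inch '[[[0.5,0,0,0,0,0,0],[1,0,0,0,0,0,0]]]'>/dev/null && $A && python3 -m inch '[[[0.3,0,0,0,0,0,0],[0.5,0,0,0,0,0,0]]]'>/dev/null && $A && python3 -m inch '[[[0.3,0,0,0,0,0,0],[0.5,0,0,0,0,0,0]]]'>/dev/null && $A && python3 -m inch '[[[0.3,0,0,0,0,0,0],[0.5,0,0,0,0,0,0]]]'>/dev/null && $A && python3 -m inch '[[[0.3,0,0,0,0,0,0],[0.5,0,0,0,0,0,0]]]'>/dev/null && $A && python3 -m inch '[[[0.3,0,0,0,0,0,0],[0.5,0,0,0,0,0,0]]]'>/dev/null && $A && python3 -m inch '[[[0.3,0,0,0,0,0,0],[0.5,0,0,0,0,0,0]]]'>/dev/null && $A
```

```text
t 35.05 p [593.4  71.  198.1] yaw 75.7 Ftool [-0.3 -0.3  0.5] Mtool [-0.09 -0.02  0.08]
t 35.35 p [593.6  71.9 198. ] yaw 75.7 Ftool [ 0.4 -0.  -0.6] Mtool [-0.06 -0.03  0.01]
t 35.65 p [593.9  72.8 198.1] yaw 75.7 Ftool [-0.2  0.3 -0.1] Mtool [-0.08 -0.05  0.06]
t 35.85 p [594.1  73.8 198.1] yaw 75.7 Ftool [0.1 0.1 1.1] Mtool [-0.08 -0.05 -0.08]
t 36.05 p [594.3  74.3 198.1] yaw 75.7 Ftool [-0.5  0.6 -0.7] Mtool [-0.07 -0.1   0.03]
t 36.25 p [594.4  74.8 198.1] yaw 75.7 Ftool [ 0.2 -0.3  0.5] Mtool [-0.08 -0.12 -0.01]
t 36.45 p [594.5  75.2 198.1] yaw 75.7 Ftool [0.2 0.2 0. ] Mtool [-0.03 -0.1   0.02]
t 36.65 p [594.6  75.7 198.1] yaw 75.7 Ftool [-0.7 -0.5  0.4] Mtool [-0.07 -0.1   0.  ]
t 36.85 p [594.8  76.2 198.1] yaw 75.7 Ftool [-0.2  0.6  0.4] Mtool [-0.12 -0.11  0.01]
t 37.05 p [594.8  76.7 198.1] yaw 75.7 Ftool [-0.3 -0.3  0.1] Mtool [-0.07 -0.04  0.03]
```

```bash
A='python3 g.py 2.4'; python3 -m inch '[[[0.3,0,0,0,0,0,0],[0.5,0,0,0,0,0,0]]]'>/dev/null && $A && python3 -m inch '[[[0.3,0,0,0,0,0,0],[0.5,0,0,0,0,0,0]]]'>/dev/null && $A && python3 -m inch '[[[0.3,0,0,0,0,0,0],[0.5,0,0,0,0,0,0]]]'>/dev/null && $A && python3 -m inch '[[[0.3,0,0,0,0,0,0],[0.5,0,0,0,0,0,0]]]'>/dev/null && $A && python3 -m inch '[[[0.3,0,0,0,0,0,0],[0.5,0,0,0,0,0,0]]]'>/dev/null && $A && python3 -m inch '[[[0.3,0,0,0,0,0,0],[0.5,0,0,0,0,0,0]]]'>/dev/null && $A && python3 -m inch '[[[0.3,0,0,0,0,0,0],[0.5,0,0,0,0,0,0]]]'>/dev/null && $A && python3 -m inch '[[[0.3,0,0,0,0,0,0],[0.5,0,0,0,0,0,0]]]'>/dev/null && $A && python3 -m inch '[[[0.3,0,0,0,0,0,0],[0.5,0,0,0,0,0,0]]]'>/dev/null && $A && python3 -m inch '[[[0.3,0,0,0,0,0,0],[0.5,0,0,0,0,0,0]]]'>/dev/null && $A && python3 -m inch '[[[0.3,0,0,0,0,0,0],[0.5,0,0,0,0,0,0]]]'>/dev/null && $A && python3 -m inch '[[[0.3,0,0,0,0,0,0],[0.5,0,0,0,0,0,0]]]'>/dev/null && $A
```

```text
t 37.25 p [595.   77.2 198.1] yaw 75.7 Ftool [-0.  -0.3 -0.7] Mtool [-0.03 -0.08 -0.02]
t 37.45 p [595.1  77.6 198.1] yaw 75.7 Ftool [-0.2 -0.4  0.4] Mtool [-0.07 -0.08  0.02]
t 37.65 p [595.2  78.  198.1] yaw 75.7 Ftool [-1.9 -0.3 -0.4] Mtool [-0.14 -0.36 -0.03]
t 37.85 p [595.2  78.1 198.1] yaw 75.7 Ftool [-5.4 -1.  -0.5] Mtool [-0.18 -0.93 -0.03]
```

Contact with the collar at 5.4 N. I hold a light push briefly.

```bash
python3 -m inch '[[[0.1,0,0,0,0,0,0],[0.1,0,0,0,0,0,0],[0.1,0,0,0,0,0,0],[0.1,0,0,0,0,0,0]]]' && python3 g.py 9
```

```text
t: 38.25
ee_pos: [595.2, 78.1, 198.1]
orientation: [2.48, 1.928, -0.001]
ft_force: [-1.0, -4.9, 1.6]
width: 19.8
grasp_force: 30.0
t 38.25 p [595.2  78.1 198.1] yaw 75.7 Ftool [-4.9  0.2 -1.6] Mtool [-0.12 -0.88 -0.02]
```

```bash
python3 -m inch '[[[0.15,0,0,0,0,0,0],[0.15,0,0,0,0,0,0],[0.15,0,0,0,0,0,0],[0.15,0,0,0,0,0,0]]]' >/dev/null; python3 g.py 10;  python3 -m inch '[[[-0.2,0,0,0,0,0,0],[-0.4,0,0,0,0,0,0],[-0.4,0,0,0,0,0,0]]]'>/dev/null; python3 g.py
```

```text
t 38.65 p [595.2  78.1 198.1] yaw 75.7 Ftool [-5.4  0.5 -1. ] Mtool [-0.11 -1.01 -0.02]
t 38.95 p [595.3  78.1 198.1] yaw 75.7 Ftool [-4.1  0.4 -1.1] Mtool [-0.17 -0.98  0.01]
```

```bash
python3 -m inch '[[[-0.2,0,0,0,0,0,0],[-0.2,0,0,0,0,0,0],[-0.2,0,0,0,0,0,0]]]' >/dev/null; python3 g.py 10;  python3 -m inch '[[[-0.2,0,0,0,0,0,0],[-0.2,0,0,0,0,0,0]]]'>/dev/null; python3 g.py
```

```text
t 39.25 p [595.2  78.1 198.1] yaw 75.7 Ftool [-5.   0.5 -1.8] Mtool [-0.15 -0.92  0.01]
t 39.45 p [595.2  78.1 198.1] yaw 75.7 Ftool [-4.  -0.1 -1.5] Mtool [-0.16 -0.79 -0.01]
```

```bash
python3 -m inch '[[[-0.3,0,0,0,0,0,0],[-0.3,0,0,0,0,0,0]]]' >/dev/null; python3 g.py 10;  python3 -m inch '[[[-0.2,0,0,0,0,0,0],[-0.2,0,0,0,0,0,0]]]'>/dev/null; python3 g.py
```

```text
t 39.65 p [595.2  78.  198.1] yaw 75.7 Ftool [-2.   0.3  0.6] Mtool [-0.1  -0.49 -0.03]
t 39.85 p [595.2  78.  198.1] yaw 75.7 Ftool [0.2 0.1 0.6] Mtool [-0.05 -0.12  0.01]
```

The force is unloaded with the eye at the collar. I open, wait, and lift clear.

```bash
python3 -m inch '[[[0,0,0,0,0,0,50],[0,0,0,0,0,0,50],[0,0,0,0,0,0,50],[0,0,0,0,0,0,50],[0,0,0,0,0,0,50],[0,0,0,0,0,0,50],[0,0,0,0,0,0,50],[0,0,0,0,0,0,50]]]' && python3 -m inch '[[[0,0,-4,0,0,0,50],[0,0,-10,0,0,0,50],[0,0,-18,0,0,0,50],[0,0,-26,0,0,0,50],[0,0,-34,0,0,0,50],[0,0,-42,0,0,0,50],[0,0,-50,0,0,0,50],[0,0,-56,0,0,0,50],[0,0,-60,0,0,0,50],[0,0,-60,0,0,0,50],[0,0,-60,0,0,0,50],[0,0,-60,0,0,0,50]]]'
python3 - <<'E'
from h import *; import pickle
o=status.get_obs(); d=cam('wrist'); pickle.dump((o,d),open('w8.pkl','wb')); im,K,W=d
# profile along the rod line, tops at z=200 (tube) to find eye/collar gap
L=np.array([.245,.9695])
for t in np.arange(-14,24,1.):
    p=np.array([596.2,81.8])+L*t
    q=proj(K,W,[*p,200.]); v=im[int(round(q[1])),int(round(q[0]))]; print(t,q.round(0),v.tolist())
E
```

```text
t: 40.65
ee_pos: [595.1, 77.6, 198.1]
orientation: [-2.48, -1.928, -0.0]
ft_force: [-0.8, 0.2, -0.2]
width: 43.8
grasp_force: 0.0
t: 41.85
ee_pos: [594.9, 77.5, 257.7]
orientation: [-2.48, -1.928, 0.001]
ft_force: [0.2, -0.2, -0.6]
width: 44.3
grasp_force: 0.0
-14.0 [250. 224.] [126, 132, 130]
-13.0 [250. 223.] [126, 131, 130]
-12.0 [250. 221.] [126, 131, 130]
-11.0 [250. 220.] [126, 131, 129]
-10.0 [250. 219.] [126, 131, 130]
-9.0 [250. 218.] [126, 131, 130]
-8.0 [250. 216.] [132, 136, 135]
-7.0 [250. 215.] [133, 137, 136]
-6.0 [250. 214.] [133, 138, 136]
-5.0 [250. 213.] [134, 139, 137]
-4.0 [250. 211.] [133, 138, 136]
-3.0 [250. 210.] [133, 138, 136]
-2.0 [250. 209.] [133, 137, 136]
-1.0 [250. 208.] [133, 137, 136]
0.0 [250. 206.] [133, 138, 137]
1.0 [250. 205.] [133, 138, 137]
2.0 [250. 204.] [133, 138, 136]
3.0 [250. 202.] [133, 137, 135]
4.0 [250. 201.] [133, 137, 136]
5.0 [250. 200.] [133, 138, 137]
6.0 [250. 199.] [134, 138, 137]
7.0 [250. 197.] [134, 139, 138]
8.0 [250. 196.] [130, 135, 134]
9.0 [250. 195.] [104, 109, 108]
10.0 [250. 193.] [70, 75, 78]
11.0 [250. 192.] [69, 74, 77]
12.0 [250. 191.] [70, 74, 77]
13.0 [250. 189.] [71, 75, 79]
14.0 [250. 188.] [71, 75, 78]
15.0 [250. 187.] [71, 75, 78]
16.0 [250. 185.] [70, 75, 77]
17.0 [250. 184.] [69, 74, 77]
18.0 [250. 183.] [69, 73, 77]
19.0 [250. 181.] [70, 74, 77]
20.0 [250. 180.] [70, 74, 76]
21.0 [250. 179.] [64, 68, 70]
22.0 [250. 177.] [115, 120, 119]
23.0 [250. 176.] [126, 131, 129]
```

The image shows the tube (about 18 mm) directly against the dark collar (12 mm) with no gap. I let it settle and hand in.

```bash
python3 -m inch '[[[0,0,0,0,0,0,50],[0,0,0,0,0,0,50],[0,0,0,0,0,0,50],[0,0,0,0,0,0,50],[0,0,0,0,0,0,50],[0,0,0,0,0,0,50],[0,0,0,0,0,0,50],[0,0,0,0,0,0,50],[0,0,0,0,0,0,50],[0,0,0,0,0,0,50]]]' >/dev/null; python3 -c "
from workcell import ctrl; print(ctrl.close_job())"
```

```text
the job is handed in; nothing more can be done
None
```

The scoop is threaded round both bends, was pressed against the collar at about 5 N, and was released hanging there with no visible gap; the job is handed in, but no verdict was returned.

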